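# Hang the lower tray of a tiered organiser

### The job

Lift the hooked tray out of its plywood box, stand it upright on the free table top and let go of it. Then take it afresh and hang it by its hook on the wire loop under the upper tier on the stand, so that it hangs there by itself, clear of the table and still. Leave the upper tier on its stand and the other things where they are.

Things in the scene. Friction and masses are not known exactly. Their poses are not given: they have to be found in the camera images.
- tray: Hooked tray, 0.2 kg: open grey tray 130 x 76 x 30 mm high (4 mm walls), a steel hook standing up in it, a black grip handle at one end. Origin: on the underside below the hook's crest and the centre of mass, so it hangs level. z up, -x towards the handle. Walls span x -46..84, y -38..38 mm. Two thin wires brace the hook's stem to the tray sides, below z = 55 mm.
- hook (a point): Crest of the hook (bar centre line), 105 mm above the tray's underside, axes as tray. 8 mm round bar bent in the plane y = 0: stem at x = -16 mm, half circle over the top, free tip at x = +16 mm ending 28 mm below this point; the 24 mm gap opens downward. Can be pinched across y. Hung up, the carrying wire's centre is 7 mm below this point.
- handle (a point): Grip point in the tray's handle block, 120 mm from the hook along tray -x, 36 mm above the tray's underside; axes as tray. The block is 28 long (x), 18 wide (y) and reaches from 24 mm below to 12 mm above this point; a 12 mm wide bar joins it to the tray.
- storage_box: Fixed plywood box in which the tray starts, handle to box -x, with about 10 mm play all round. Origin: on the table below the hook's place. Spans x -151..101, y -55..55 mm; walls 62 mm high, floor 10 mm thick. Wooden cheeks as high as the walls leave the handle only a 36 mm slot, so it cannot be gripped in there; the hook stands out above (crest z = 115 mm).
- stand: Fixed stand. Origin: on the table below the saddle of its arm, where the upper tier hangs. Post at x = +170 mm (foot 90 x 160, 14 mm thick); an 8 mm bar runs from it to the saddle (bar centre 285 mm up) and ends in an upturned tip 22 mm in front (-x) of the saddle, 301 mm up. Its -x points roughly at the robot; the table top before it is free.
- upper_tier: Upper tier, 0.3 kg, already hanging loosely by its eye on the stand's arm, free to swing and turn: a narrow grey trough (36 in x, 130 in y, 25 mm high, underside 70 mm above the origin) under a wire arch, a wire loop below it. Origin as loop. x is the loop's normal, along the stand's x (away from the robot); y along the trough; z up.
- loop (a point): Middle of the bottom wire of the loop under the upper tier (centre of the 6 mm wire), about 133 mm above the table; axes as upper_tier. The wire runs along y, rising 8 mm to each side. The opening lies in the plane x = 0, is 58 mm wide and reaches up to the trough, 70 mm above this point.
- jar: Bystander: white paint jar with white lid, 65 mm across, 84 mm tall. Origin at the centre of its underside.
- offcut: Bystander: dark wood block, 40x75x40 mm. Origin at the centre of its underside.

How it is judged (in metres and radians):
On the way:
1. the tray has been taken out of the box and stands upright by itself on the table top, let go of (height (world z) of tray below 0.005 m and angle between tray's own z axis and vertical below 0.08 rad and linear speed of tray below 0.03 m/s and contact force between tray and the fingers below 0.1 N and horizontal distance between tray and storage_box above 0.1 m), for 0.2 s.
At the end, for the whole second after the job is handed in: Hook crest within 16 mm of the loop wire's middle across it, 28 mm along it, 1 to 20 mm above it; tray within 20 deg of level, over 15 mm off the table, borne by the upper tier, touching neither stand nor fingers, still (0.06 m/s, 0.6 rad/s); loop over 120 mm up, within 40 mm of the saddle (x of hook in the frame of loop between -0.016 and 0.016 m and y of hook in the frame of loop between -0.028 and 0.028 m and z of hook in the frame of loop between 0.001 and 0.02 m and angle between tray's own z axis and vertical below 0.35 rad and height (world z) of tray above 0.015 m and contact force between tray and upper_tier above 0.5 N and contact force between tray and stand below 0.1 N and contact force between tray and the fingers below 0.1 N and height (world z) of loop above 0.12 m and horizontal distance between loop and stand below 0.04 m and linear speed of tray below 0.06 m/s and angular speed of tray below 0.6 rad/s).
It fails at once if a bystander (paint jar or wood block) is shifted by more than 40 mm or knocked over (distance of any of jar, offcut from where it was at the start of the episode above 0.04 m or angle between any of jar, offcut's own z axis and vertical above 0.5 rad).
It fails at once if the upper tier comes off the stand (height (world z) of loop below 0.1 m).
It also fails if it takes over 54 s, if anything falls off the work surface, if the arm or the gripper's body presses on something with over 40 N, if the wrist force passes 120 N, or if a joint passes its speed limit or range.

### The arm

A 7-joint arm with a two-finger parallel gripper is mounted at the origin on a cart in front of the work surface, level with it; the furniture and walls round the work are solid. World frame = base frame: x ahead of the robot, y to its left, z up, the work surface at z = 0. Lengths are in mm, angles in rad, forces in N, time in s.
With the tool pointing down it reaches from about 425 to 1025 mm from the base axis. Payload 3.6 kg.
Tool frame: the origin (TCP) lies on the centre line of the jaws, within the pads' length; the fingertips stand tcp_to_tips ahead of it and the grasp point (between the pads) lies 5 mm behind it (tcp_to_tips is the distance from the TCP to the fingertips, in mm); z points along the fingers, y is the direction in which the jaws open and shut (so a half turn about z gives the same grasp; the last joint's range is limited). The gripper opens to 85 mm and grips with 20 to 120 N. Pads are 22 mm wide; open, the fingers measure 114 mm over their backs; the gripper's body (76 mm by 85 mm) begins 54 mm behind the grasp point. The pads swing forward as they close: fully open they stand 13 mm farther back than shut.
Start: joints at [-1.258, 0.591, 0.048, 1.609, -0.033, 0.943, -0.034], TCP at [286.192, 666.126, 245.302] pointing down, gripper open.
Joint ranges: [-2.69, 2.69], [-0.47, 2.24], [-1.27, 1.36], [0.19, 2.51], [-1.53, 4.68], [0.08, 2.07], [-3.09, 3.09]. Speed limits (rad/s): [2.57, 2.57, 3.14, 3.14, 3.14, 3.14, 3.14].

### API

Orientations are given as a unit quaternion [x, y, z, w].
In Python, from cell import * gives the robot as it stands.
- The arm moves only by the tool servo_tool, never from a script. Its argument "plan" is a list that holds one entry, the list of rows, each a list of 7 numbers: the turn, a rotation vector about the tool's x, y, z in degrees, then the shift along the tool's x, y, z in mm, then the opening in per cent of the stroke, from 0 (shut) to 100 (fully open). In form: [[[wx, wy, wz, x, y, z, claw], ...]]. A call has 1 to 8 rows; each row shifts and turns the pose as measured when the row begins, along the tool's axes as they then stand; what a row does not reach is not made up. A row lasts 1/12 s, in which the tool goes at most 41.7 mm and 7.16 degrees, less where a joint would pass 70% of its speed; a pose out of reach is approached as far as the arm can. A call with a gripper value outside its range is refused whole. The fingers move at their own pace and stop on an object; the grip force is fixed at half the most. Time passes only in rows, so rows that do not move let the fingers close. It gives the time, the measured TCP pose, the force and the opening at its end, in the units of the state.
- observe(): the state, without advancing time (a new reading comes with each control period).
- read_camera(name): name is "scene" or "top" or "wrist"; returns a dict with "frame" (400x640x3 uint8, red, green, blue), "fov_y" (degrees; the focal length in pixels is half the picture's height over the tangent of half this angle, whatever the lens; pixels are square), "cx", "cy" (the principal point, pixels), "k1" (the pictures are not rectified: a ray, as slopes to the right and down, at radius r is drawn at 1 + k1 r^2 times it, then the intrinsics apply), "world_to_cam" (4x4, takes a point from world to camera coordinates). Camera axes: x right, y down, z forward; pixel columns grow to the right and rows downward; lengths in mm; the calibration is good to about 2 mm. A picture is of the moment at which its call begins. There is no depth.
- job_done(): hands the job in, once; it reports no verdict.
Trained networks look in the newest picture that a camera, given by its name, has taken for a name from the list of things; names that differ only in an ending like _2 or _b are one class to them, and where a whole thing is asked for, a point or a joint stands for the part that bears it (a point fixed in the world has none). Each returns a list of dicts, best first, with "confidence" (0 to 1); they miss things now and then, are a little off and sometimes report something else, mostly with a low value. They report only what shows in the picture. A call takes as long as a camera call.
- search_frame(query, camera): "bbox" ([left, top, width, height] in pixels, round what is visible of it).
- outline_of(query, camera): "mask" (400x640 bool, what is visible of it) and "bbox" ([left, top, width, height] in pixels, round what is visible of it).
- mark_of(query, camera): "position" ([column, row] in pixels: a listed point, or the origin of a listed thing).
The state is a dict: "time_s": time; "q": joint angles; "dq": joint speeds; "joint_efforts": joint torques, N m; "tcp_pos": TCP position; "eef_rot": TCP orientation; "ft_force": force on the tool from outside, world axes, zero at the start; "torque": the same for the moment, N m; "finger_gap": finger opening in mm.
Only numpy, scipy, OpenCV 4.12 (cv2) and the standard library are available. Lean on these libraries where they do the work, as an engineer would, in place of code of your own. Each camera call takes 0.05 s, during which the arm holds its last target.

## Working session

There is one attempt and no reset: what is moved stays moved. The work goes in short steps, Python scripts to look and compute and a tool call to move; the robot and the scene stay as the last step left them, time stands still between calls to the robot, and variables do not carry over. Pictures are saved under pics/ and viewed, and the job is handed in when it is done.

Besides the shell and the picture viewer there is one more tool, called as name(argument=value, ...), one argument or row to a line, values as JSON. servo_tool: Moves the arm, as the interface text tells. Its arguments: {"type":"object","properties":{"plan":{"type":"array"}},"required":["plan"]}

```bash
ls; mkdir -p pics
cat > h.py <<'E'
from cell import *
import numpy as np, cv2
from scipy.spatial.transform import Rotation as R
def K(c):
    h=c["frame"].shape[0]; f=h/2/np.tan(np.radians(c["fov_y"])/2); return f
def ray(c,p):
    f=K(c); d=np.array([(p[0]-c["cx"])/f,(p[1]-c["cy"])/f]); u=d.copy()
    for _ in range(20): u=d/(1+c["k1"]*(u@u))
    T=np.array(c["world_to_cam"]); Rm=T[:3,:3]; o=-Rm.T@T[:3,3]; v=Rm.T@np.array([u[0],u[1],1]); return o,v/np.linalg.norm(v)
def proj(c,P):
    T=np.array(c["world_to_cam"]); q=T[:3,:3]@np.array(P)+T[:3,3]; u=q[:2]/q[2]; u=u*(1+c["k1"]*(u@u)); return u*K(c)+[c["cx"],c["cy"]]
def onz(c,p,z):
    o,v=ray(c,p); return o+v*(z-o[2])/v[2]
def tri(rs):
    A=np.zeros((3,3));b=np.zeros(3)
    for o,v in rs:
        M=np.eye(3)-np.outer(v,v);A+=M;b+=M@o
    X=np.linalg.solve(A,b); return X,[np.linalg.norm((np.eye(3)-np.outer(v,v))@(X-o)) for o,v in rs]
def save(c,n): cv2.imwrite("pics/"+n+".png",cv2.cvtColor(c["frame"],cv2.COLOR_RGB2BGR))
E
python3 - <<'E'
from h import *
s=observe();print(s)
C={}
for n in ["scene","top","wrist"]:
    c=read_camera(n);C[n]=c;save(c,n+"0");print(n,{k:(np.round(v,3).tolist() if k=="world_to_cam" else v) for k,v in c.items() if k!="frame"})
for q in ["hook","handle","tray","storage_box","stand","upper_tier","loop","jar","offcut"]:
    rs=[]
    for n in ["scene","top"]:
        m=mark_of(q,n)
        for d in m[:2]: print(q,n,np.round(d["position"],1),round(d["confidence"],2))
        if m: rs.append(ray(C[n],m[0]["position"]))
    if len(rs)==2: X,e=tri(rs);print("   ",X.round(1),np.round(e,1))
print(observe()["time_s"])
E
```

```text
pics
{'time_s': 0.0, 'q': array([-1.25848141,  0.59210107,  0.04825875,  1.60984457, -0.03328297,
        0.94267994, -0.03369443]), 'dq': array([-0.00146843, -0.0005348 , -0.00013264, -0.00094557, -0.00051823,
       -0.00123943,  0.00014113]), 'joint_efforts': array([ 9.77950476e-04, -5.48679686e+01,  1.54682714e+00, -1.98117131e+01,
        9.43462568e-03,  8.91328615e-03,  3.82034202e-06]), 'tcp_pos': array([285.86308042, 665.39247292, 244.14452432]), 'eef_rot': array([ 2.01454363e-01,  9.79497267e-01, -1.10204461e-03, -1.67290839e-04]), 'ft_force': array([ 0.29979514,  0.23199564, -0.21790551]), 'torque': array([ 0.01361676, -0.01474784,  0.00740152]), 'finger_gap': 85.63072429502205}
scene {'fov_y': 42.60650685787602, 'cx': 321.22389980120624, 'cy': 198.98511431433832, 'k1': -0.12714772910776953, 'world_to_cam': [[0.791, -0.612, 0.008, -549.975], [-0.415, -0.546, -0.728, 196.831], [0.45, 0.572, -0.686, 1226.407], [0.0, 0.0, 0.0, 1.0]]}
top {'fov_y': 57.30127097557905, 'cx': 319.65202089964004, 'cy': 198.0917824817267, 'k1': 0.008934652492994152, 'world_to_cam': [[-0.006, -1.0, 
[... 514 characters left out ...]
0.81
handle top [404.1 254.5] 0.59
    [ 411.5 -419.7   49.9] [1.8 1.8]
tray scene [370.5 282.9] 0.6
tray top [399.4 205. ] 0.87
    [ 530.8 -418.     7.5] [8. 8.]
storage_box scene [370.  284.4] 0.9
storage_box scene [219.4 205.9] 0.39
storage_box top [297.7 152.7] 0.73
    [ 809.6 -136.7 -520.4] [8.8 8.8]
upper_tier scene [344.6 169.4] 0.95
upper_tier top [298.8 153.8] 0.69
    [ 641.9 -168.6  136.2] [1.5 1.5]
loop scene [346.6 168.4] 0.74
loop top [296.4 151.5] 0.97
    [ 650. -164.  132.] [0.6 0.6]
jar scene [409.4 229.3] 0.45
jar top [365.5 130.4] 0.7
    [ 736.5 -338.6   -5.9] [3.6 3.6]
offcut scene [220.3 205.8] 0.73
offcut top [210.3 271.3] 0.75
    [375.4  62.6 -15.9] [6.3 6.3]
1.05
```

View pics/scene0.png

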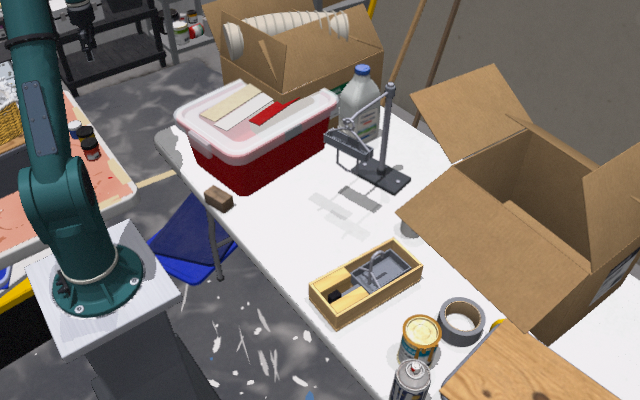

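View pics/top0.png

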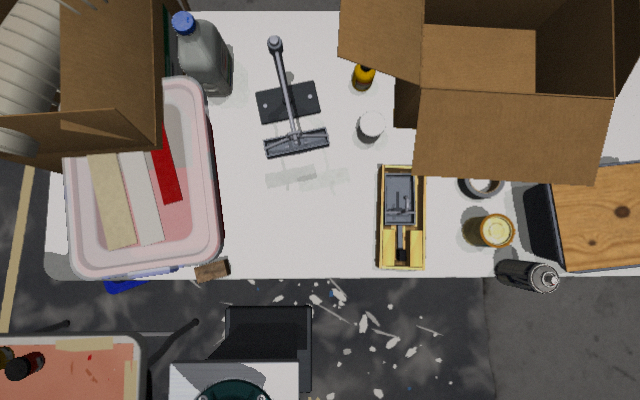

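Run:
```python
from h import *
import cell; print([n for n in dir(cell) if not n.startswith('_')]); 
try: print(tcp_to_tips)
except Exception as e: print(e)
s=observe()
c={n:read_camera(n) for n in ["scene","top","wrist"]}
T=np.array(c["wrist"]["world_to_cam"]);o=-T[:3,:3].T@T[:3,3]
Rt=R.from_quat(s["eef_rot"]).as_matrix();print("cam in tool",Rt.T@(o-s["tcp_pos"]), Rt.T@T[2,:3])
for q,z in [("storage_box",62),("upper_tier",215),("jar",84),("offcut",40)]:
  for n in ["top","scene"]:
    for d in outline_of(q,n)[:2]:
        m=d["mask"].astype(np.uint8);ys,xs=np.nonzero(m)
        pts=np.array([onz(c[n],p,z)[:2] for p in zip(xs,ys)],dtype=np.float32)
        r=cv2.minAreaRect(pts);print(q,n,round(d["confidence"],2),d["bbox"],np.round(r[0]),np.round(r[1]),round(r[2],1))
# tub/box heights: key pixels
for p in [(213,270),(75,275),(222,232),(200,82),(190,75),(410,165)]:
  print(p,[onz(c["top"],p,z)[:2].round().tolist() for z in (0,130,300)])
for p in [(380,165),(421,166),(425,268),(378,268)]: print(p,onz(c["top"],p,62).round(1))
```

```text
['Unreachable', 'job_done', 'mark_of', 'observe', 'outline_of', 'read_camera', 'search_frame', 'tcp_to_tips']
14.0
cam in tool [  77.69605159    0.61848031 -128.9732374 ] [-3.03621812e-01 -4.25804337e-04  9.52792535e-01]
storage_box top 0.84 [376.8, 165.8, 48.2, 105.3] [ 504. -412.] [119. 251.] 87.1
storage_box scene 0.8 [307.1, 238.5, 118.0, 92.4] [ 490. -433.] [142. 275.] 87.0
storage_box scene 0.38 [324.3, 116.3, 48.1, 60.2] [780. -22.] [264. 123.] 72.4
upper_tier top 0.58 [260.3, 126.7, 65.5, 32.8] [ 648. -167.] [ 49. 133.] 10.1
upper_tier scene 0.84 [326.0, 119.9, 52.0, 57.2] [ 644. -173.] [215. 101.] 71.3
jar top 0.67 [359.7, 109.2, 25.0, 37.5] [ 720. -339.] [62. 87.] 62.9
jar top 0.21 [385.4, 173.3, 28.0, 85.7] [ 505. -403.] [ 76. 206.] 88.6
jar scene 0.69 [398.0, 220.7, 18.8, 18.4] [ 654. -386.] [59. 27.] 83.6
offcut top 0.68 [191.3, 262.3, 39.9, 22.5] [376.  47.] [41. 86.] 15.1
offcut scene 0.73 [202.5, 186.1, 29.5, 25.1] [365.  31.] [ 63. 114.] 13.0
(213, 270) [[375.0, 55.0], [385.0, 19.0], [399.0, -29.0]]
(75, 275) [[365.0, 402.0], [377.0, 318.0], [393.0, 208.0]]
(222, 232) [[471.0, 35.0], [468.0, 1.0], [465.0, -43.0]]
(200, 82) [[873.0, 103.0], [815.0, 60.0], [740.0, 4.0]]
(190, 75) [[893.0, 130.0], [832.0, 84.0], [753.0, 23.0]]
(410, 165) [[644.0, -455.0], [618.0, -422.0], [583.0, -378.0]]
(380, 165) [ 631.7 -365.4   62. ]
(421, 166) [ 628.7 -466.2   62. ]
(425, 268) [ 381.5 -466.8   62. ]
(378, 268) [ 382.1 -354.6   62. ]
```

Run:
```python
import cv2
a=cv2.imread("pics/top0.png");b=cv2.imread("pics/scene0.png")
cv2.imwrite("pics/z1.png",cv2.resize(a[90:290,230:450],None,fx=3,fy=3,interpolation=cv2.INTER_CUBIC)[:600])
cv2.imwrite("pics/z2.png",cv2.resize(b[70:340,260:460],None,fx=2.2,fy=2.2,interpolation=cv2.INTER_CUBIC))
```

```text
(no output)
```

View pics/z1.png

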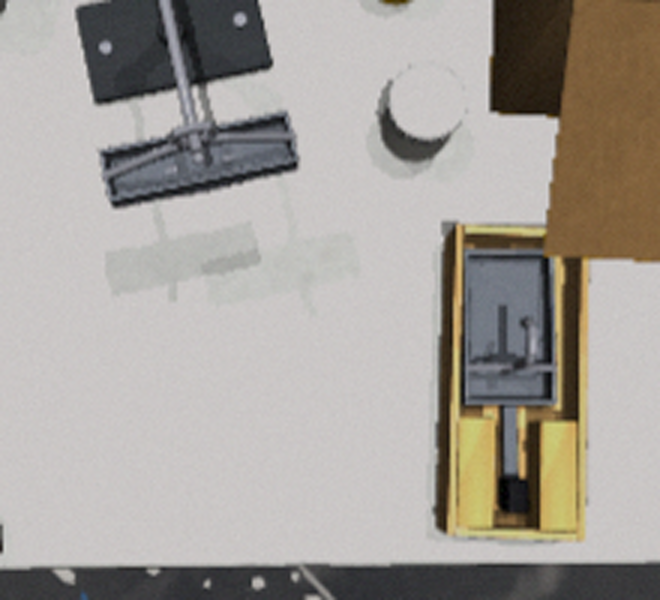

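View pics/z2.png

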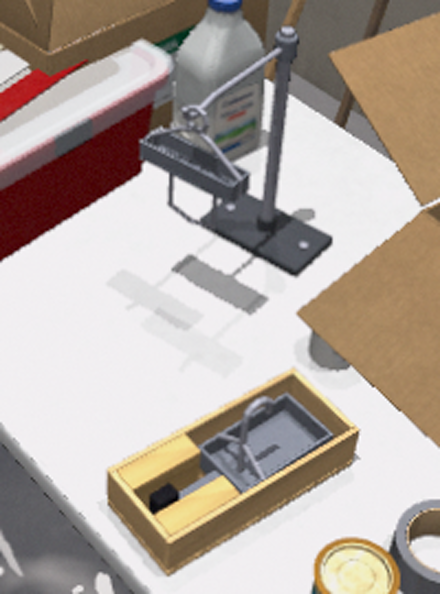

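Run:
```python
from h import *
c={n:read_camera(n) for n in ["scene","top"]}
def t(a,b): 
    X,e=tri([ray(c["scene"],a),ray(c["top"],b)]);print(X.round(),np.round(e,1))
t((397,216),(413,176)) # flap near-left corner
t((481,340),(592,185)) # flap near right corner
t((336,96),(197,80)); t((212,192),(215,265))
t((225,52),(157,160))
print("hook at z115", onz(c["scene"],(380.7,249.3),115), onz(c["top"],(409.5,202),115))
for P in [(535,-419,115),(415,-417,46),(650,-164,133)]: print(P,proj(c["scene"],P).round(1),proj(c["top"],P).round(1))
```

```text
[ 583. -411.  195.] [1.8 1.8]
[ 525. -745.  204.] [39.4 39.4]
[787.  46. 196.] [3.4 3.4]
[376.  48.  44.] [16.7 16.7]
[514.  47. 426.] [58.4 58.4]
hook at z115 [ 543.58367575 -414.23437751  115.        ] [ 534.59918817 -421.56606176  115.        ]
(535, -419, 115) [379.3 252.3] [408.4 201.8]
(415, -417, 46) [336.3 296.7] [402.2 253.6]
(650, -164, 133) [346.4 168.1] [296.5 151.2]
```

servo_tool(
  plan=[
    [[0, 0, 0, -24.5, -30, -11, 100], [0, 0, 0, -24.5, -30, -11, 100], [0, 0, 0, -24.5, -30, -11, 100], [0, 0, 0, -24.5, -30, -11, 100], [0, 0, 0, -24.5, -30, -11, 100], [0, 0, 0, -24.5, -30, -11, 100], [0, 0, 0, -24.5, -30, -11, 100], [0, 0, 0, -24.5, -30, -11, 100]],
  ],
)

```text
time_s: 2.37
tcp_pos: [368.5, 368.2, 330.5]
eef_rot: [0.192, 0.981, 0.001, -0.003]
ft_force: [0.5, 0.0, -0.1]
finger_gap: 85.4
```

servo_tool(
  plan=[
    [[0, 0, 0, -24, -32, -3, 100], [0, 0, 0, -24, -32, -3, 100], [0, 0, 0, -24, -32, -3, 100], [0, 0, 0, -24, -32, -3, 100], [0, 0, 0, -24, -32, -3, 100], [0, 0, 0, -24, -32, -3, 100], [0, 0, 0, -24, -32, -3, 100], [0, 0, 0, -24, -32, -3, 100]],
  ],
)

```text
time_s: 3.03
tcp_pos: [451.9, 46.8, 358.3]
eef_rot: [0.192, 0.981, 0.007, 0.002]
ft_force: [0.3, 0.4, 0.4]
finger_gap: 85.5
```

```bash
cat >> h.py <<'E'
def tool_rot(yaw,tilt):
    """tool y = world y turned by yaw, tool x back to robot; tilt: fingers point forward"""
    base=np.array([[-1,0,0],[0,1,0],[0,0,-1.]]).T
    return (R.from_euler('z',yaw,degrees=True)*R.from_euler('y',-tilt,degrees=True)*R.from_matrix(base))
def delta(P,Rt,n=1):
    s=observe();Rc=R.from_quat(s["eef_rot"])
    d=Rc.inv().apply(np.array(P)-s["tcp_pos"]);w=(Rc.inv()*Rt).as_rotvec(degrees=True)
    print("t",round(s["time_s"],2),"tcp",s["tcp_pos"].round(1),"F",s["ft_force"].round(1),"gap",round(s["finger_gap"],1))
    print("  total rot",w.round(1),"shift",d.round(1),"| len",np.linalg.norm(d).round(1),"rows>=",max(np.linalg.norm(d)/41.7,np.linalg.norm(w)/7.16).round(1))
    return w,d
def plan(P,Rt,n,claw):
    """per-row figures for a straight move turning evenly in n rows"""
    s=observe();Rc=R.from_quat(s["eef_rot"]);w,d=delta(P,Rt);dw=(np.array(P)-s["tcp_pos"])/n
    for i in range(n):
        Ri=Rc*R.from_rotvec(w*i/n,degrees=True)
        print("  ",(w/n).round(1).tolist(),Ri.inv().apply(dw).round(1).tolist(),claw)
E
python3 - <<'E'
from h import *
plan((470,-330,300),tool_rot(-1,25),8,100)
E
```

```text
t 3.03 tcp [451.9  46.8 358.3] F [0.3 0.4 0.4] gap 85.5
  total rot [ -3.8 -24.5 -20.9] shift [-158.4 -343.2   53.3] | len 381.7 rows>= 9.2
   [-0.5, -3.1, -2.6] [-19.8, -42.9, 6.7] 100
   [-0.5, -3.1, -2.6] [-17.4, -43.8, 7.3] 100
   [-0.5, -3.1, -2.6] [-15.0, -44.6, 7.8] 100
   [-0.5, -3.1, -2.6] [-12.5, -45.3, 8.2] 100
   [-0.5, -3.1, -2.6] [-10.0, -45.9, 8.4] 100
   [-0.5, -3.1, -2.6] [-7.5, -46.4, 8.5] 100
   [-0.5, -3.1, -2.6] [-4.9, -46.7, 8.4] 100
   [-0.5, -3.1, -2.6] [-2.3, -46.9, 8.2] 100
```

servo_tool(
  plan=[
    [[-0.5, -3.1, -2.6, -17, -37, 6, 100], [-0.5, -3.1, -2.6, -15, -38, 6, 100], [-0.5, -3.1, -2.6, -13, -38, 6, 100], [-0.5, -3.1, -2.6, -11, -39, 7, 100], [-0.5, -3.1, -2.6, -9, -39, 7, 100], [-0.5, -3.1, -2.6, -7, -40, 7, 100], [-0.5, -3.1, -2.6, -5, -40, 7, 100], [-0.5, -3.1, -2.6, -3, -40, 7, 100]],
  ],
)

```text
time_s: 3.7
tcp_pos: [471.0, -221.5, 324.5]
eef_rot: [0.037, 0.98, 0.005, 0.195]
ft_force: [-0.1, 0.6, 0.2]
finger_gap: 85.4
```

Run:
```python
from h import *
plan((478,-420,230),tool_rot(-1,25),5,100)
```

```text
t 3.7 tcp [ 471.  -221.5  324.5] F [-0.1  0.6  0.2] gap 85.4
  total rot [ 0.  -2.5 -3.4] shift [  14.7 -199.8   90.9] | len 220.0 rows>= 5.3
   [0.0, -0.5, -0.7] [2.9, -40.0, 18.2] 100
   [0.0, -0.5, -0.7] [3.6, -39.9, 18.2] 100
   [0.0, -0.5, -0.7] [4.2, -39.9, 18.1] 100
   [0.0, -0.5, -0.7] [4.8, -39.8, 18.1] 100
   [0.0, -0.5, -0.7] [5.5, -39.7, 18.1] 100
```

servo_tool(
  plan=[
    [[0, -0.6, -0.8, 3, -36, 15, 100], [0, -0.6, -0.8, 3, -36, 15, 100], [0, -0.6, -0.8, 4, -36, 15, 100], [0, -0.6, -0.8, 4, -36, 15, 100], [0, -0.6, -0.8, 4, -36, 15, 100], [0, 0, 0, 0, -15, 8, 100], [0, 0, 0, 0, 0, 0, 100]],
  ],
)

```text
time_s: 4.28
tcp_pos: [477.4, -418.4, 242.0]
eef_rot: [0.008, 0.975, -0.006, 0.222]
ft_force: [0.6, -0.2, -0.1]
finger_gap: 85.4
```

Run:
```python
from h import *
w,d=delta((478,-420,230),tool_rot(-1,25))
c={n:read_camera(n) for n in ["scene","top","wrist"]}
save(c["wrist"],"w1");save(c["top"],"t1")
for q in ["hook","handle"]:
    rs=[]
    for n in ["scene","top","wrist"]:
        for m in mark_of(q,n)[:2]:
            print(q,n,np.round(m["position"],1),round(m["confidence"],2), onz(c[n],m["position"],115 if q=="hook" else 46).round(1))
```

```text
t 4.28 tcp [ 477.4 -418.4  242. ] F [ 0.6 -0.2 -0.1] gap 85.4
  total rot [-0.4  0.7  0.1] shift [ 4.7 -1.5 11.1] | len 12.1 rows>= 0.3
hook scene [380.3 251.7] 0.68 [ 538. -419.  115.]
hook top [405.8 202.4] 0.56 [ 533.7 -413.1  115. ]
hook wrist [317.8 181.1] 0.87 [ 530.8 -414.3  115. ]
handle scene [332.6 296.6] 0.9 [ 408.5 -411.8   46. ]
handle top [404.8 257. ] 0.6 [ 406.8 -423.2   46. ]
handle wrist [318.    2.6] 0.75 [ 410.  -412.9   46. ]
handle wrist [366.5 231.3] 0.33 [ 676.4 -352.1   46. ]
```

View pics/w1.png

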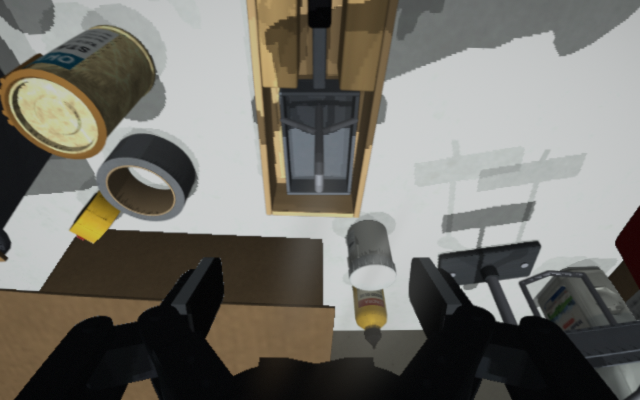

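Run:
```python
from h import *
plan((535,-415,106),tool_rot(-1,25),6,100)
```

```text
t 4.73 tcp [ 479.5 -411.8  244.2] F [ 0.3  0.1 -0. ] gap 84.9
  total rot [-0.2  0.8  0.6] shift [ 10.1  -1.7 148.6] | len 148.9 rows>= 3.6
   [-0.0, 0.1, 0.1] [1.7, -0.3, 24.8] 100
   [-0.0, 0.1, 0.1] [1.6, -0.3, 24.8] 100
   [-0.0, 0.1, 0.1] [1.6, -0.3, 24.8] 100
   [-0.0, 0.1, 0.1] [1.5, -0.3, 24.8] 100
   [-0.0, 0.1, 0.1] [1.5, -0.3, 24.8] 100
   [-0.0, 0.1, 0.1] [1.4, -0.4, 24.8] 100
```

servo_tool(
  plan=[
    [[0, 0.1, 0.1, 2, 0, 24, 100], [0, 0.1, 0.1, 2, 0, 24, 100], [0, 0.1, 0.1, 2, 0, 24, 100], [0, 0.1, 0.1, 2, 0, 20, 100], [0, 0, 0, 0, 0, 0, 100]],
  ],
)

```text
time_s: 5.15
tcp_pos: [516.8, -411.2, 160.6]
eef_rot: [0.004, 0.975, -0.007, 0.223]
ft_force: [-0.6, 0.5, 0.1]
finger_gap: 85.5
```

Run:
```python
from h import *
plan((535,-415,106),tool_rot(-1,25),4,100)
c={n:read_camera(n) for n in ["wrist","scene"]}
save(c["wrist"],"w2");save(c["scene"],"s2")
for n in c:
  for m in mark_of("hook",n)[:2]:
            print(n,np.round(m["position"],1),round(m["confidence"],2), onz(c[n],m["position"],115).round(1))
delta((535,-415,106),tool_rot(-1,25))
```

```text
t 5.15 tcp [ 516.8 -411.2  160.6] F [-0.6  0.5  0.1] gap 85.5
  total rot [-0.5  0.7  0.6] shift [ 7.2 -2.9 57.1] | len 57.7 rows>= 1.4
   [-0.1, 0.2, 0.2] [1.8, -0.7, 14.3] 100
   [-0.1, 0.2, 0.2] [1.8, -0.8, 14.3] 100
   [-0.1, 0.2, 0.2] [1.7, -0.8, 14.3] 100
   [-0.1, 0.2, 0.2] [1.7, -0.8, 14.3] 100
wrist [313.6 226.4] 0.91 [ 535.1 -413.   115. ]
t 5.35 tcp [ 516.5 -413.9  164.7] F [ 0.1 -0.8  0.3] gap 85.4
  total rot [-0.9  0.9  0.6] shift [ 9.   0.2 60.8] | len 61.5 rows>= 1.5
```

View pics/w2.png

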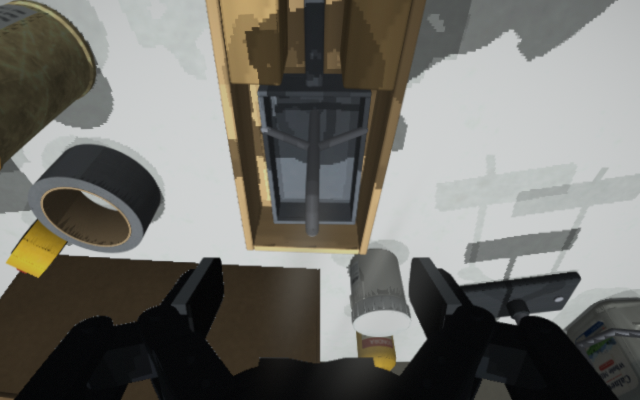

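View pics/s2.png

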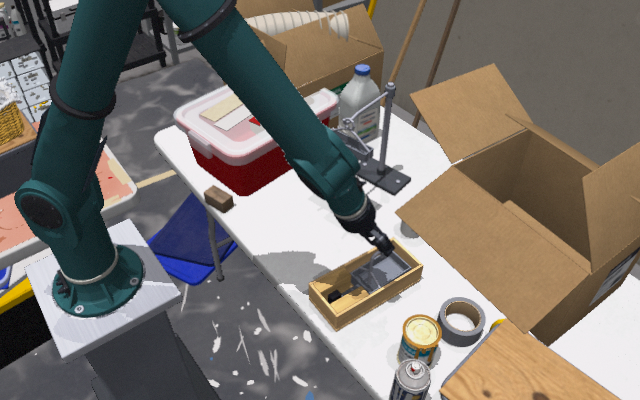

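servo_tool(
  plan=[
    [[0, 0.2, 0, 2, 0, 16, 100], [0, 0.2, 0, 2, 0, 16, 100], [0, 0.2, 0, 2, 0, 16, 100], [0, 0, 0, 0, 0, 12, 100], [0, 0, 0, 0, 0, 0, 100]],
  ],
)

```text
time_s: 5.77
tcp_pos: [538.7, -420.4, 115.6]
eef_rot: [0.004, 0.975, -0.018, 0.222]
ft_force: [0.5, 1.0, 0.5]
finger_gap: 85.7
```

Run:
```python
from h import *
delta((537,-413,106),tool_rot(-1,25))
c={n:read_camera(n) for n in ["wrist","scene"]}
save(c["wrist"],"w3")
for m in mark_of("hook","wrist")[:1]: print(m["position"],m["confidence"],onz(c["wrist"],m["position"],115).round(1))
```

```text
t 5.77 tcp [ 538.7 -420.4  115.6] F [0.5 1.  0.5] gap 85.7
  total rot [-1.7  0.7  0.9] shift [5.7 7.7 7.6] | len 12.2 rows>= 0.3
[331.0, 265.9] 0.97 [ 532.5 -413.3  115. ]
```

View pics/w3.png

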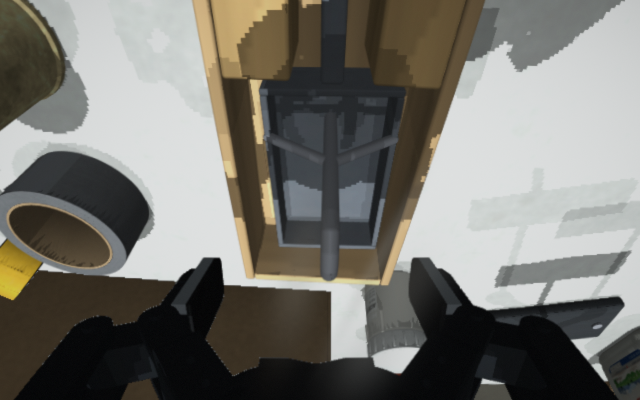

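servo_tool(
  plan=[
    [[-0.8, 0.3, 0.5, 3, 4, 4, 100], [-0.8, 0.3, 0.4, 3, 3, 4, 100], [0, 0, 0, 0, 0, 0, 100]],
  ],
)

```text
time_s: 6.17
tcp_pos: [536.4, -414.5, 109.1]
eef_rot: [0.01, 0.976, -0.004, 0.218]
ft_force: [-0.4, 0.0, -0.6]
finger_gap: 85.5
```

Run:
```python
from h import *
delta((536,-413,106),tool_rot(-1,25))
c={n:read_camera(n) for n in ["wrist","scene"]}
for m in mark_of("hook","wrist")[:1]: print(m["position"],m["confidence"],onz(c["wrist"],m["position"],115).round(1))
delta((536,-413,106),tool_rot(-1,25))
```

```text
t 6.17 tcp [ 536.4 -414.5  109.1] F [-0.4  0.  -0.6] gap 85.5
  total rot [-0.2  0.2 -0.1] shift [1.7 1.5 2.7] | len 3.5 rows>= 0.1
[315.0, 281.6] 0.82 [ 532.8 -414.4  115. ]
t 6.32 tcp [ 536.8 -414.9  109.7] F [0.4 0.2 0.4] gap 85.0
  total rot [-0.3  0.2 -0. ] shift [2.4 1.9 2.9] | len 4.2 rows>= 0.1
```

servo_tool(
  plan=[
    [[0, 0, 0, 3, 0.5, 4, 100], [0, 0, 0, 0, 0, 0, 60], [0, 0, 0, 0, 0, 0, 0], [0, 0, 0, 0, 0, 0, 0], [0, 0, 0, 0, 0, 0, 0], [0, 0, 0, 0, 0, 0, 0]],
  ],
)

```text
time_s: 6.82
tcp_pos: [535.6, -414.5, 104.3]
eef_rot: [0.01, 0.976, -0.005, 0.219]
ft_force: [-0.4, -0.2, -0.3]
finger_gap: 25.6
```

Run:
```python
from h import *
delta((536,-414,106),tool_rot(-1,25))
c={n:read_camera(n) for n in ["wrist"]}
save(c["wrist"],"w4")
print(observe()["ft_force"],observe()["finger_gap"])
```

```text
t 6.82 tcp [ 535.6 -414.5  104.3] F [-0.4 -0.2 -0.3] gap 25.6
  total rot [-0.3  0.2 -0. ] shift [-1.1  0.5 -1.3] | len 1.8 rows>= 0.1
[-0.84889507 -0.09057341  0.10266894] 17.33880531502858
```

View pics/w4.png

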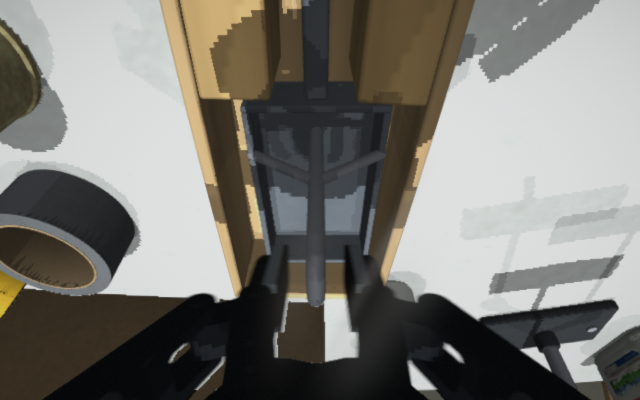

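servo_tool(
  plan=[
    [[0, 0, 0, 0, 0, 0, 0], [0, 0, 0, 0, 0, 0, 0], [0, 0, 0, 0, 0, 0, 0], [0, 0, 0, -4, 0, -9, 0], [0, 0, 0, -4, 0, -9, 0]],
  ],
)

```text
time_s: 7.28
tcp_pos: [533.5, -413.5, 122.6]
eef_rot: [0.01, 0.976, -0.003, 0.217]
ft_force: [-0.3, 0.3, -1.7]
finger_gap: 6.4
```

Run:
```python
from h import *
delta((536,-414,175),tool_rot(-1,25))
c={n:read_camera(n) for n in ["wrist","scene"]}
save(c["wrist"],"w5");save(c["scene"],"s5")
delta((536,-414,175),tool_rot(-1,25))
```

```text
t 7.28 tcp [ 533.5 -413.5  122.6] F [-0.3  0.3 -1.7] gap 6.4
  total rot [-0.1  0.1 -0.2] shift [-24.5  -0.5 -46.5] | len 52.5 rows>= 1.3
t 7.38 tcp [ 534.6 -414.3  124.5] F [ 0.7 -0.3 -1.8] gap 6.5
  total rot [-0.3  0.2 -0.1] shift [-22.8   0.1 -45.2] | len 50.6 rows>= 1.2
```

View pics/w5.png

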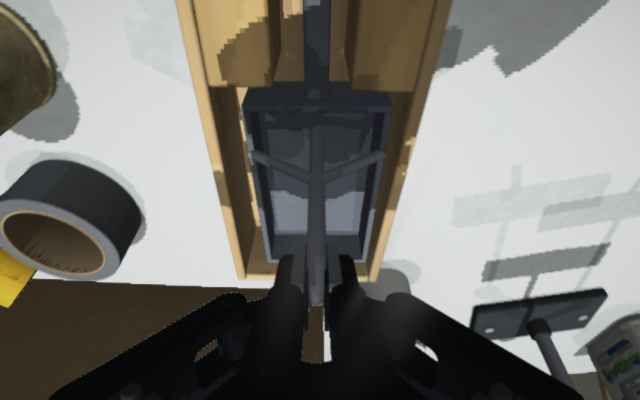

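servo_tool(
  plan=[
    [[0, 0, 0, -4, 0, -9, 0], [0, 0, 0, -4, 0, -9, 0], [0, 0, 0, -4, 0, -9, 0], [0, 0, 0, -4, 0, -9, 0], [0, 0, 0, -4, 0, -9, 0], [0, 0, 0, -4, 0, -9, 0], [0, 0, 0, 0, 0, 0, 0]],
  ],
)

```text
time_s: 7.97
tcp_pos: [533.6, -413.3, 191.8]
eef_rot: [0.009, 0.976, -0.005, 0.219]
ft_force: [-0.1, -0.3, -1.1]
finger_gap: 6.6
```

Run:
```python
from h import *
delta((520,-230,185),tool_rot(-1,25))
c={n:read_camera(n) for n in ["scene","wrist"]}
save(c["scene"],"s6");save(c["wrist"],"w6")
```

```text
t 7.97 tcp [ 533.6 -413.3  191.8] F [-0.1 -0.3 -1.1] gap 6.6
  total rot [-0.4  0.3  0.1] shift [ 17.9 183.   -2.1] | len 183.9 rows>= 4.4
```

View pics/s6.png

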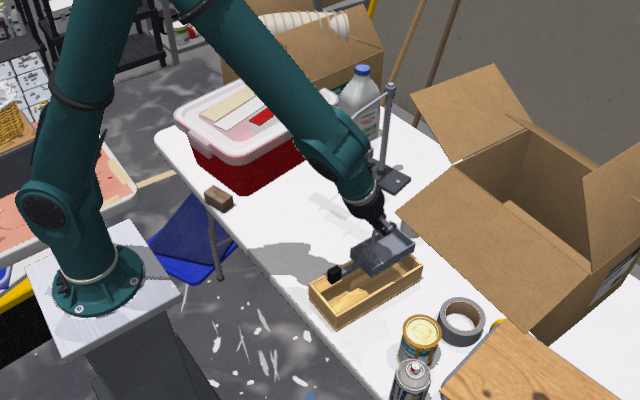

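View pics/w6.png

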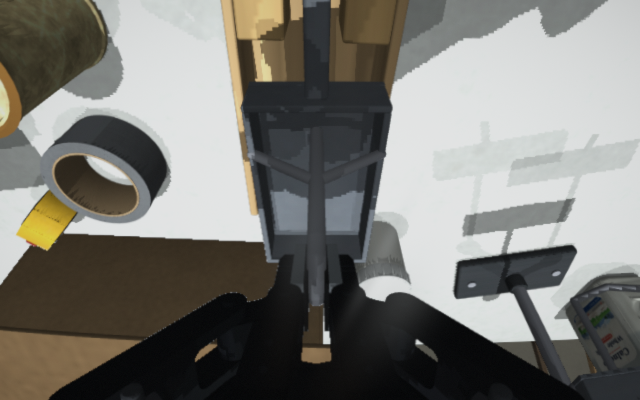

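Run:
```python
from h import *
plan((522,-194,160),tool_rot(11,25),8,0)
```

```text
t 8.07 tcp [ 532.8 -412.6  189.8] F [-0.6  1.  -1.7] gap 6.4
  total rot [ -5.3   0.1 -10.8] shift [ 25.8 218.5  19.8] | len 220.9 rows>= 5.3
   [-0.7, 0.0, -1.4] [3.2, 27.3, 2.5] 0
   [-0.7, 0.0, -1.4] [2.6, 27.3, 2.8] 0
   [-0.7, 0.0, -1.4] [1.9, 27.4, 3.1] 0
   [-0.7, 0.0, -1.4] [1.3, 27.4, 3.4] 0
   [-0.7, 0.0, -1.4] [0.6, 27.4, 3.7] 0
   [-0.7, 0.0, -1.4] [-0.0, 27.3, 4.1] 0
   [-0.7, 0.0, -1.4] [-0.7, 27.3, 4.4] 0
   [-0.7, 0.0, -1.4] [-1.3, 27.2, 4.7] 0
```

servo_tool(
  plan=[
    [[-0.7, 0, -1.4, 3, 16, 0, 0], [-0.7, 0, -1.4, 3, 27, 3, 0], [-0.7, 0, -1.4, 2, 28, 3, 0], [-0.7, 0, -1.4, 1, 28, 3, 0], [-0.7, 0, -1.4, 1, 28, 4, 0], [-0.7, 0, -1.4, 0, 28, 4, 0], [-0.7, 0, -1.4, -1, 28, 4, 0], [-0.7, 0, -1.4, -1, 20, 5, 0]],
  ],
)

```text
time_s: 8.73
tcp_pos: [512.8, -199.8, 157.0]
eef_rot: [-0.103, 0.971, 0.025, 0.213]
ft_force: [0.5, 1.0, -2.0]
finger_gap: 6.6
```

Run:
```python
from h import *
plan((522,-194,115),tool_rot(11,25),4,0)
c={n:read_camera(n) for n in ["wrist"]}
save(c["wrist"],"w7")
plan((522,-194,115),tool_rot(11,25),4,0)
```

```text
t 8.73 tcp [ 512.8 -199.8  157. ] F [ 0.5  1.  -2. ] gap 6.6
  total rot [ 0.7 -0.3  1. ] shift [ 8.3  3.6 42.4] | len 43.4 rows>= 1.0
   [0.2, -0.1, 0.2] [2.1, 0.9, 10.6] 0
   [0.2, -0.1, 0.2] [2.1, 0.9, 10.6] 0
   [0.2, -0.1, 0.2] [2.1, 0.9, 10.6] 0
   [0.2, -0.1, 0.2] [2.1, 1.0, 10.6] 0
t 8.78 tcp [ 511.5 -194.5  155.9] F [-2.7  3.3 -1.4] gap 6.4
  total rot [ 1.2 -0.4  1.2] shift [ 7.6 -2.2 41.5] | len 42.3 rows>= 1.0
   [0.3, -0.1, 0.3] [1.9, -0.6, 10.4] 0
   [0.3, -0.1, 0.3] [1.9, -0.5, 10.4] 0
   [0.3, -0.1, 0.3] [1.9, -0.5, 10.4] 0
   [0.3, -0.1, 0.3] [1.9, -0.4, 10.4] 0
```

View pics/w7.png

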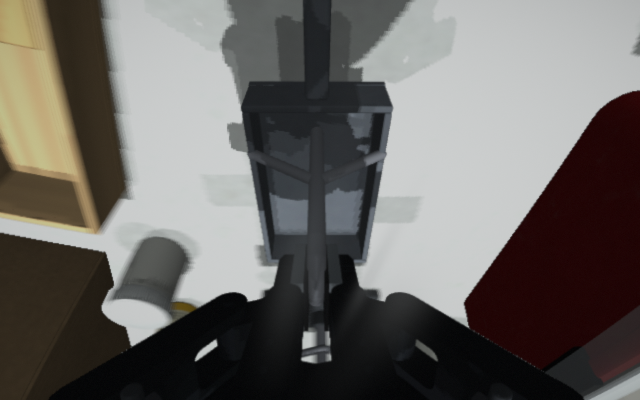

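servo_tool(
  plan=[
    [[0, 0, 0, 0, 0, 0, 0], [0.5, 0, 0.5, 4, 0, 10, 0], [0.5, 0, 0.5, 4, 0, 11, 0], [0, 0, 0, 4, 0, 11, 0], [0, 0, 0, 4, 0, 10, 0], [0, 0, 0, 0, 0, 0, 0], [0, 0, 0, 0, 0, 0, 0]],
  ],
)

```text
time_s: 9.37
tcp_pos: [518.3, -198.6, 125.3]
eef_rot: [-0.101, 0.975, 0.034, 0.195]
ft_force: [0.6, -0.4, -0.6]
finger_gap: 6.0
```

Run:
```python
from h import *
plan((522,-194,96),tool_rot(11,25),4,0)
```

```text
t 9.37 tcp [ 518.3 -198.6  125.3] F [ 0.6 -0.4 -0.6] gap 6.0
  total rot [ 1.8 -2.3  0.4] shift [ 7.1  2.9 28.9] | len 29.9 rows>= 0.7
   [0.5, -0.6, 0.1] [1.8, 0.7, 7.2] 0
   [0.5, -0.6, 0.1] [1.8, 0.8, 7.2] 0
   [0.5, -0.6, 0.1] [1.9, 0.8, 7.2] 0
   [0.5, -0.6, 0.1] [2.0, 0.9, 7.1] 0
```

Run:
```python
from h import *
c={n:read_camera(n) for n in ["scene","wrist"]}
save(c["scene"],"s8");save(c["wrist"],"w8")
plan((522,-194,96),tool_rot(11,25),4,0)
```

```text
t 9.47 tcp [ 518.2 -198.6  125.6] F [ 0.7 -0.3 -1.5] gap 6.5
  total rot [ 1.8 -2.3  0.4] shift [ 7.2  2.9 29.2] | len 30.2 rows>= 0.7
   [0.5, -0.6, 0.1] [1.8, 0.7, 7.3] 0
   [0.5, -0.6, 0.1] [1.9, 0.8, 7.3] 0
   [0.5, -0.6, 0.1] [1.9, 0.8, 7.3] 0
   [0.5, -0.6, 0.1] [2.0, 0.9, 7.2] 0
```

View pics/s8.png

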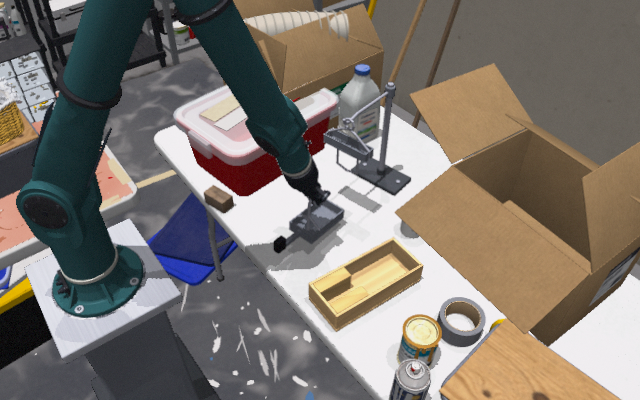

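View pics/w8.png

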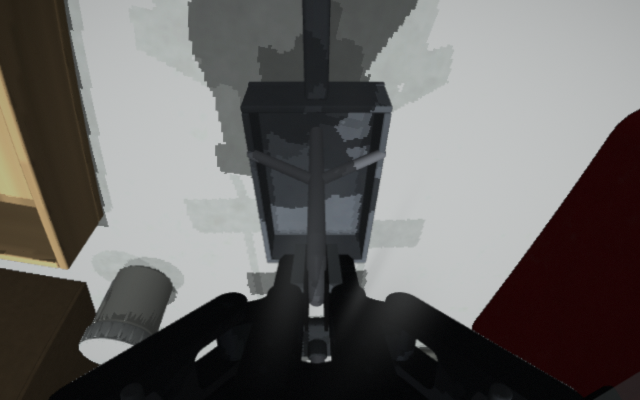

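Run:
```python
from h import *
print(observe()["q"].round(3))
```

```text
[ 0.689  0.542 -0.362  2.267 -0.915  0.078  3.085]
```

servo_tool(
  plan=[
    [[0.5, -0.8, 0, 2, 0, 8, 0], [0.5, -0.8, 0, 2, 1, 8, 0], [0.5, -0.6, 0, 2, 1, 6, 0], [0, 0, 0, 0, 0, 0, 0]],
  ],
)

```text
time_s: 9.8
tcp_pos: [530.5, -206.1, 123.9]
eef_rot: [-0.099, 0.974, 0.032, 0.2]
ft_force: [-0.6, -0.1, -0.7]
finger_gap: 6.7
```

Run:
```python
from h import *
print(observe()["q"].round(3))
plan((522,-194,96),tool_rot(11,25),4,0)
```

```text
[ 0.695  0.556 -0.364  2.243 -0.909  0.078  3.084]
t 9.8 tcp [ 530.5 -206.1  123.9] F [-0.6 -0.1 -0.7] gap 6.7
  total rot [ 1.6 -1.7  0.3] shift [16.5 13.  23.6] | len 31.6 rows>= 0.8
   [0.4, -0.4, 0.1] [4.1, 3.2, 5.9] 0
   [0.4, -0.4, 0.1] [4.2, 3.3, 5.9] 0
   [0.4, -0.4, 0.1] [4.2, 3.3, 5.8] 0
   [0.4, -0.4, 0.1] [4.3, 3.3, 5.7] 0
```

Run:
```python
from h import *
plan((588,-280,135),tool_rot(-3,25),5,0)
```

```text
t 9.8 tcp [ 530.5 -206.1  123.9] F [-0.6 -0.1 -0.7] gap 6.7
  total rot [ 7.3 -1.8 13.1] shift [-42.8 -83.9   4.3] | len 94.3 rows>= 2.3
   [1.5, -0.4, 2.6] [-8.6, -16.8, 0.9] 0
   [1.5, -0.4, 2.6] [-9.3, -16.3, 1.3] 0
   [1.5, -0.4, 2.6] [-10.0, -15.9, 1.8] 0
   [1.5, -0.4, 2.6] [-10.7, -15.3, 2.3] 0
   [1.5, -0.4, 2.6] [-11.4, -14.8, 2.7] 0
```

servo_tool(
  plan=[
    [[1.5, -0.4, 2.6, -9, -16, 0, 0], [1.5, -0.4, 2.6, -9, -16, 1, 0], [1.5, -0.4, 2.6, -10, -16, 2, 0], [1.5, -0.4, 2.6, -11, -15, 2, 0], [1.3, -0.4, 2.6, -11, -14, 3, 0], [0, 0, 0, 0, 0, 0, 0]],
  ],
)

```text
time_s: 10.3
tcp_pos: [588.3, -280.1, 136.5]
eef_rot: [0.03, 0.975, -0.006, 0.219]
ft_force: [0.5, -0.3, -1.9]
finger_gap: 6.5
```

Run:
```python
from h import *
print(observe()["q"].round(3))
plan((588,-280,108),tool_rot(-3,25),3,0)
```

```text
[ 0.572  0.568 -0.167  2.122 -0.994  0.089  2.935]
t 10.3 tcp [ 588.3 -280.1  136.5] F [ 0.5 -0.3 -1.9] gap 6.5
  total rot [-0.1  0.3 -0.5] shift [12.5  0.  25.7] | len 28.5 rows>= 0.7
   [-0.0, 0.1, -0.2] [4.2, 0.0, 8.6] 0
   [-0.0, 0.1, -0.2] [4.1, 0.0, 8.6] 0
   [-0.0, 0.1, -0.2] [4.1, 0.0, 8.6] 0
```

servo_tool(
  plan=[
    [[0, 0.1, -0.2, 1, -2, 9, 0], [0, 0.1, -0.2, 1, -2, 9, 0], [0, 0, 0, 1, -2, 9, 0], [0, 0, 0, 0, 0, 0, 0]],
  ],
)

```text
time_s: 10.63
tcp_pos: [598.0, -285.6, 113.0]
eef_rot: [0.025, 0.976, -0.003, 0.214]
ft_force: [-0.1, -0.7, -1.9]
finger_gap: 6.3
```

Run:
```python
from h import *
print(observe()["q"].round(3))
plan((600,-287,97),tool_rot(-3,25),3,0)
```

```text
[ 0.575  0.617 -0.169  2.099 -1.125  0.079  3.085]
t 10.63 tcp [ 598.  -285.6  113. ] F [-0.1 -0.7 -1.9] gap 6.3
  total rot [ 0.3 -0.3 -0. ] shift [ 4.8 -1.3 15.4] | len 16.2 rows>= 0.4
   [0.1, -0.1, -0.0] [1.6, -0.4, 5.1] 0
   [0.1, -0.1, -0.0] [1.6, -0.4, 5.1] 0
   [0.1, -0.1, -0.0] [1.6, -0.4, 5.1] 0
```

servo_tool(
  plan=[
    [[0, 0, 1, 2, 0, 6, 0], [0, 0, 1, 2, 0, 6, 0], [0, 0, 0, 1, 0, 3, 0], [0, 0, 0, 0, 0, 0, 0]],
  ],
)

```text
time_s: 10.97
tcp_pos: [600.9, -286.0, 99.6]
eef_rot: [0.041, 0.977, 0.004, 0.209]
ft_force: [0.1, -0.8, -1.9]
finger_gap: 6.1
```

Run:
```python
from h import *
print(observe()["q"].round(3))
plan((600,-287,96),tool_rot(-5,25),3,0)
c=read_camera("scene");save(c,"s9");c=read_camera("wrist");save(c,"w9")
```

```text
[ 0.574  0.643 -0.169  2.089 -1.155  0.079  3.085]
t 10.97 tcp [ 600.9 -286.    99.6] F [ 0.1 -0.8 -1.9] gap 6.1
  total rot [ 1.5 -0.9 -0.1] shift [ 2.2 -1.2  2.9] | len 3.9 rows>= 0.2
   [0.5, -0.3, -0.0] [0.7, -0.4, 1.0] 0
   [0.5, -0.3, -0.0] [0.7, -0.4, 1.0] 0
   [0.5, -0.3, -0.0] [0.7, -0.4, 1.0] 0
```

View pics/s9.png

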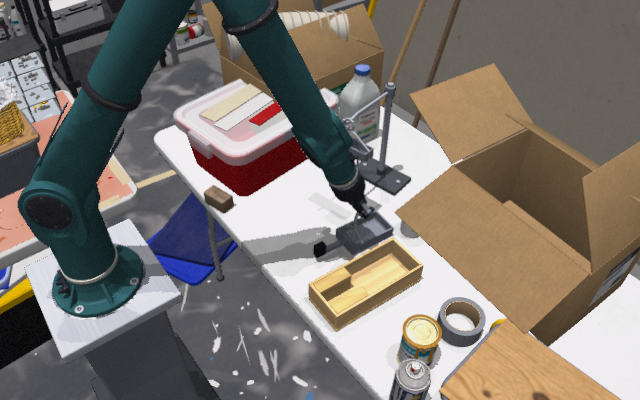

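servo_tool(
  plan=[
    [[0.3, 0, 0, 1, 0, 3, 0], [0, 0, 0, 1, 0, 3, 0], [0, 0, 0, 0, 0, 0, 0]],
  ],
)

```text
time_s: 11.32
tcp_pos: [602.8, -286.7, 96.7]
eef_rot: [0.041, 0.977, 0.002, 0.207]
ft_force: [-0.5, 0.4, -1.4]
finger_gap: 6.5
```

Run:
```python
from h import *
print(observe()["q"].round(3))
plan((600,-287,95),tool_rot(-5,25),3,0)
c=read_camera("wrist");save(c,"w10")
```

```text
[ 0.563  0.648 -0.158  2.085 -1.157  0.08   3.084]
t 11.32 tcp [ 602.8 -286.7   96.7] F [-0.5  0.4 -1.4] gap 6.5
  total rot [ 1.3 -1.1 -0.1] shift [ 3.3 -0.6  0.5] | len 3.3 rows>= 0.2
   [0.4, -0.4, -0.0] [1.1, -0.2, 0.2] 0
   [0.4, -0.4, -0.0] [1.1, -0.2, 0.1] 0
   [0.4, -0.4, -0.0] [1.1, -0.2, 0.1] 0
```

View pics/w10.png

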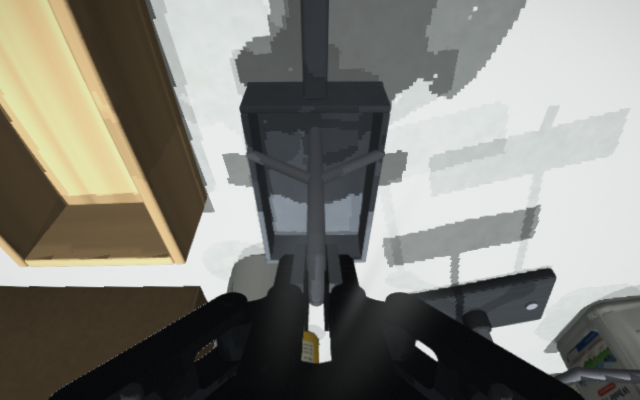

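servo_tool(
  plan=[
    [[0.3, 0, 0, 1, 0, 3, 0], [0, 0, 0, 1, 0, 2.5, 0], [0, 0, 0, 0, 0, 0, 0]],
  ],
)

```text
time_s: 11.62
tcp_pos: [602.3, -286.0, 96.8]
eef_rot: [0.041, 0.978, 0.001, 0.206]
ft_force: [0.3, -0.4, -0.9]
finger_gap: 6.7
```

servo_tool(
  plan=[
    [[0, 0, 0, 2, 0, 5, 0], [0, 0, 0, 2, 0, 4, 0], [0, 0, 0, 0, 0, 0, 0]],
  ],
)

```text
time_s: 11.87
tcp_pos: [600.8, -285.4, 95.8]
eef_rot: [0.04, 0.978, 0.004, 0.206]
ft_force: [-0.1, -1.6, -0.9]
finger_gap: 6.4
```

Run:
```python
from h import *
s=observe();print(s["q"].round(3),R.from_quat(s["eef_rot"]).apply([0,0,1]).round(3), R.from_quat(s["eef_rot"]).apply([0,1,0]).round(3))
c=read_camera("scene");f=c["frame"][190:290,280:420]
cv2.imwrite("pics/s11.png",cv2.cvtColor(cv2.resize(f,None,fx=5,fy=5,interpolation=cv2.INTER_CUBIC),cv2.COLOR_RGB2BGR))
```

```text
[ 0.564  0.648 -0.158  2.088 -1.155  0.081  3.084] [ 0.403 -0.01  -0.915] [0.077 0.997 0.024]
```

View pics/s11.png

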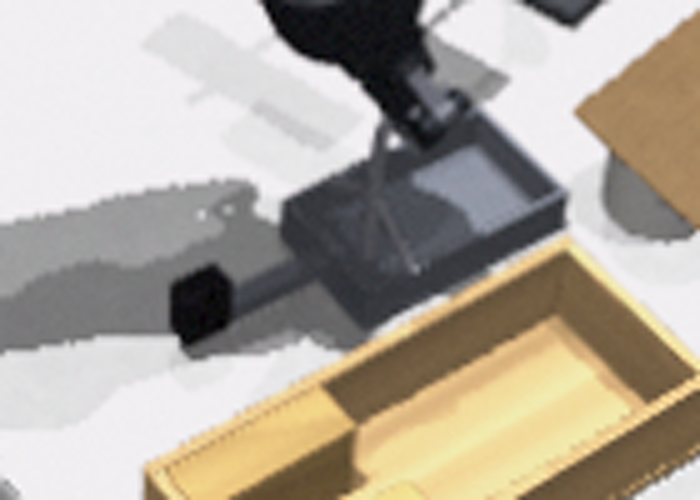

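servo_tool(
  plan=[
    [[0, 1, 2, 2, 0, 5, 0], [0, 1, 2, 2, 0, 5, 0], [0, 0, 0, 0, 0, 0, 0]],
  ],
)

```text
time_s: 12.17
tcp_pos: [602.1, -282.8, 96.2]
eef_rot: [0.071, 0.978, 0.015, 0.194]
ft_force: [0.9, 0.3, -1.8]
finger_gap: 6.4
```

servo_tool(
  plan=[
    [[0, 0, 0, 0, 0, 0, 15], [0, 0, 0, 0, 0, 0, 30], [0, 0, 0, 0, 0, 0, 50], [0, 0, 0, 0, 0, 0, 70], [0, 0, 0, 0, 0, 0, 70], [0, 0, 0, 0, 0, 0, 70]],
  ],
)

```text
time_s: 12.67
tcp_pos: [604.2, -282.4, 95.3]
eef_rot: [0.071, 0.978, 0.015, 0.195]
ft_force: [-0.7, 0.1, -0.9]
finger_gap: 59.5
```

Run:
```python
from h import *
s=observe();print(s["finger_gap"],s["tcp_pos"],R.from_quat(s["eef_rot"]).as_matrix().round(2))
c=read_camera("scene");f=c["frame"][190:290,280:420]
cv2.imwrite("pics/s12.png",cv2.cvtColor(cv2.resize(f,None,fx=5,fy=5,interpolation=cv2.INTER_CUBIC),cv2.COLOR_RGB2BGR))
c=read_camera("wrist");save(c,"w12")
```

```text
59.481463103634916 [ 604.20179918 -282.39328867   95.32566854] [[-0.91  0.13  0.38]
 [ 0.14  0.99  0.  ]
 [-0.38  0.06 -0.92]]
```

View pics/s12.png

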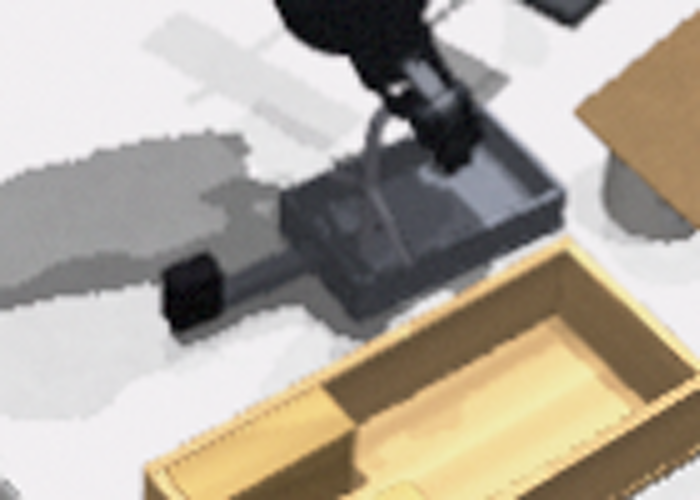

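View pics/w12.png

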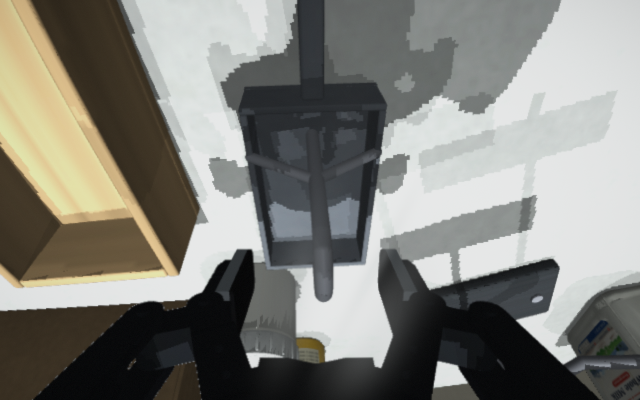

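servo_tool(
  plan=[
    [[0, 0, 0, 0, 0, -20, 70], [0, 0, 0, 0, 0, -35, 70], [0, 0, 0, 0, 0, -35, 70], [0, 0, 0, 0, 0, -25, 70]],
  ],
)

```text
time_s: 13.1
tcp_pos: [557.1, -281.0, 197.1]
eef_rot: [0.072, 0.979, 0.019, 0.189]
ft_force: [0.0, -0.2, -0.4]
finger_gap: 60.0
```

Run:
```python
from h import *
plan((482,-270,165),tool_rot(-7,0),5,70)
c={n:read_camera(n) for n in ["scene","top","wrist"]}
save(c["wrist"],"w13")
for q in ["hook","handle"]:
    for n in c:
        for m in mark_of(q,n)[:1]:
            print(q,n,np.round(m["position"],1),round(m["confidence"],2), onz(c[n],m["position"],105 if q=="hook" else 36).round(1))
plan((482,-270,165),tool_rot(-7,0),5,70)
```

```text
t 13.1 tcp [ 557.1 -281.   197.1] F [ 0.  -0.2 -0.4] gap 60.0
  total rot [ 3.5 21.6 -1.4] shift [82.4 -1.2  2. ] | len 82.5 rows>= 3.1
   [0.7, 4.3, -0.3] [16.5, -0.2, 0.4] 70
   [0.7, 4.3, -0.3] [16.4, -0.2, 1.6] 70
   [0.7, 4.3, -0.3] [16.2, -0.0, 2.9] 70
   [0.7, 4.3, -0.3] [16.0, 0.1, 4.1] 70
   [0.7, 4.3, -0.3] [15.6, 0.2, 5.3] 70
hook scene [363.5 206.6] 0.63 [ 611.1 -278.7  105. ]
hook top [346.3 176.8] 0.84 [ 595.4 -278.5  105. ]
hook wrist [321.4 202.5] 0.96 [ 596.7 -277.2  105. ]
handle scene [317.5 248.7] 0.85 [ 473.5 -271.4   36. ]
handle wrist [311.7   8.5] 0.86 [ 479. -264.   36.]
t 13.55 tcp [ 558.  -280.3  194.4] F [-0.3  0.7 -0.8] gap 59.6
  total rot [ 3.6 21.5 -1.3] shift [82.1 -1.8 -0.8] | len 82.1 rows>= 3.1
   [0.7, 4.3, -0.3] [16.4, -0.4, -0.2] 70
   [0.7, 4.3, -0.3] [16.4, -0.3, 1.1] 70
   [0.7, 4.3, -0.3] [16.3, -0.2, 2.3] 70
   [0.7, 4.3, -0.3] [16.0, -0.1, 3.5] 70
   [0.7, 4.3, -0.3] [15.7, 0.1, 4.7] 70
```

View pics/w13.png

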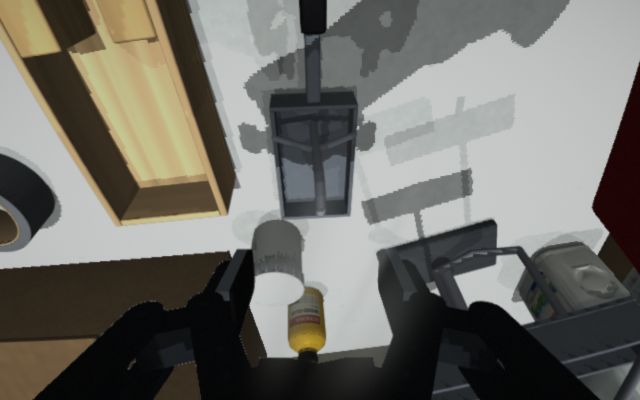

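servo_tool(
  plan=[
    [[0.7, 4.3, -0.4, 16, -0.2, 0, 70], [0.7, 4.3, -0.4, 16, 0, 2, 70], [0.7, 4.3, -0.4, 16, 0, 3, 70], [0.7, 4.3, -0.4, 16, 1, 4, 70], [0.7, 4.3, -0.4, 16, 1, 6, 70], [0, 0, 0, 4, 1, 6, 70], [0, 0, 0, 0, 0, 0, 70]],
  ],
)

```text
time_s: 14.13
tcp_pos: [475.0, -266.2, 149.5]
eef_rot: [0.055, 0.998, -0.0, -0.012]
ft_force: [-0.6, 0.4, 0.0]
finger_gap: 59.7
```

Run:
```python
from h import *
print(observe()["q"].round(2))
delta((479,-264,31),tool_rot(-6.3,0))
c={n:read_camera(n) for n in ["wrist","top"]}
save(c["wrist"],"w14")
for q in ["hook","handle"]:
    for n in c:
        for m in mark_of(q,n)[:1]:
            print(q,n,np.round(m["position"],1),round(m["confidence"],2), onz(c[n],m["position"],105 if q=="hook" else 36).round(1))
delta((479,-264,31),tool_rot(-6.3,0))
```

```text
[-0.01  0.59  0.61  2.1  -0.54  0.64  2.44]
t 14.13 tcp [ 475.  -266.2  149.5] F [-0.6  0.4  0. ] gap 59.7
  total rot [-0.1 -1.4 -0. ] shift [ -6.5   2.8 118.4] | len 118.6 rows>= 2.8
hook top [345.2 174.3] 0.97 [ 601.3 -276.1  105. ]
handle wrist [319.2 207.1] 0.57 [ 479.6 -263.8   36. ]
t 14.43 tcp [ 476.3 -267.9  152. ] F [-0.  -0.5  0.7] gap 59.8
  total rot [-0.1 -1.1 -0.1] shift [ -4.6   4.4 120.9] | len 121.1 rows>= 2.9
```

View pics/w14.png

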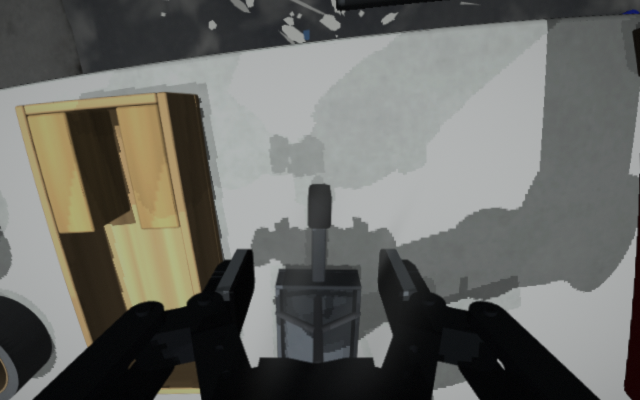

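servo_tool(
  plan=[
    [[0, -0.5, 0, -2, 2, 28, 70], [0, -0.5, 0, -2, 1, 28, 70], [0, 0, 0, 0, 0, 28, 70], [0, 0, 0, 0, 0, 10, 70], [0, 0, 0, 0, 0, 0, 70]],
  ],
)

```text
time_s: 14.85
tcp_pos: [484.7, -269.8, 59.5]
eef_rot: [0.058, 0.998, -0.003, 0.007]
ft_force: [0.4, -0.2, 0.2]
finger_gap: 59.7
```

Run:
```python
from h import *
delta((479.5,-264,31),tool_rot(-6.3,0))
c={n:read_camera(n) for n in ["wrist"]}
save(c["wrist"],"w15")
for q in ["handle"]:
    for n in c:
        for m in mark_of(q,n)[:2]:
            print(q,n,np.round(m["position"],1),round(m["confidence"],2), onz(c[n],m["position"],36).round(1))
delta((479.5,-264,31),tool_rot(-6.3,0))
```

```text
t 14.85 tcp [ 484.7 -269.8   59.5] F [ 0.4 -0.2  0.2] gap 59.7
  total rot [-0.3  0.8 -0.4] shift [ 6.2  5.3 28.4] | len 29.6 rows>= 0.7
handle wrist [322.3 241.3] 0.86 [ 479.8 -265.5   36. ]
t 14.95 tcp [ 485.3 -270.3   61.2] F [-1.  -0.1  0.6] gap 59.7
  total rot [-0.3  0.9 -0.4] shift [ 7.   5.8 30.1] | len 31.4 rows>= 0.8
```

View pics/w15.png

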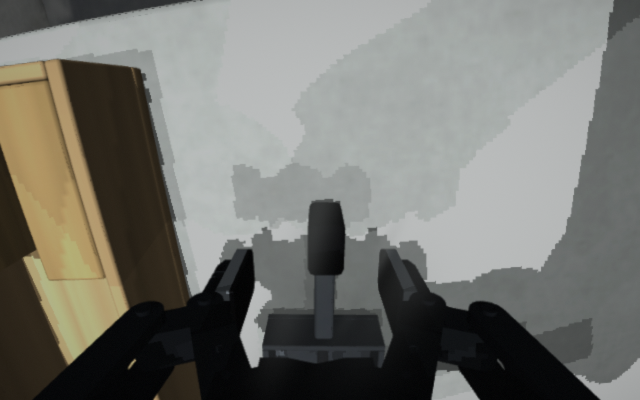

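servo_tool(
  plan=[
    [[0, 0.4, 0, 3, 3, 0, 70], [0, 0.4, 0, 3, 2, 5, 70], [0, 0, 0, 0, 0, 10, 70], [0, 0, 0, 0, 0, 8, 70], [0, 0, 0, 0, 0, 4, 70], [0, 0, 0, 0, 0, 0, 70]],
  ],
)

```text
time_s: 15.45
tcp_pos: [482.9, -266.0, 36.9]
eef_rot: [0.058, 0.998, -0.005, 0.005]
ft_force: [-0.3, -0.3, -1.1]
finger_gap: 59.8
```

Run:
```python
from h import *
c={n:read_camera(n) for n in ["wrist"]}
save(c["wrist"],"w16")
for n in c:
        for m in mark_of("handle",n)[:2]:
            print(n,np.round(m["position"],1),round(m["confidence"],2), onz(c[n],m["position"],36).round(1))
delta((479.5,-265,31),tool_rot(-6.3,0))
```

```text
wrist [315.7 267.5] 0.92 [ 479.7 -265.2   36. ]
t 15.55 tcp [ 483.  -266.2   37.4] F [ 0.5 -0.4  0.6] gap 59.5
  total rot [-0.6  0.6 -0.3] shift [3.7 0.8 6.3] | len 7.4 rows>= 0.2
```

View pics/w16.png

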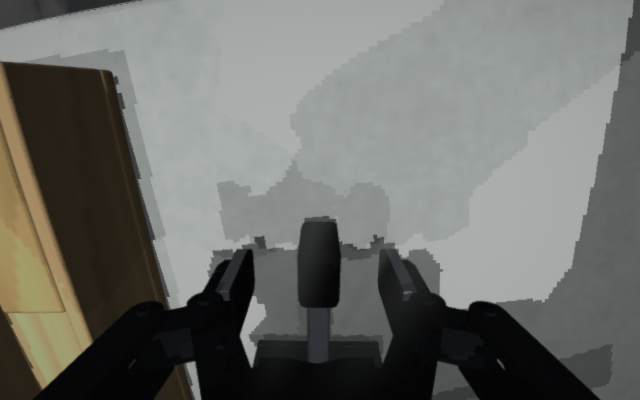

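servo_tool(
  plan=[
    [[0, 0.4, 0, 3, 0.5, 3, 70], [0, 0, 0, 1, 0, 3, 60], [0, 0, 0, 0, 0, 0, 30], [0, 0, 0, 0, 0, 0, 0], [0, 0, 0, 0, 0, 0, 0], [0, 0, 0, 0, 0, 0, 0], [0, 0, 0, 0, 0, 0, 0], [0, 0, 0, 0, 0, 0, 0]],
  ],
)

```text
time_s: 16.22
tcp_pos: [478.8, -265.4, 31.4]
eef_rot: [0.058, 0.998, -0.005, 0.001]
ft_force: [0.1, 0.1, -0.7]
finger_gap: 17.4
```

Run:
```python
from h import *
c={n:read_camera(n) for n in ["wrist","scene","top"]}
save(c["wrist"],"w17")
T=c
for q in ["loop","upper_tier","hook"]:
  for n in c:
    for m in mark_of(q,n)[:1]: print(q,n,np.round(m["position"],1),round(m["confidence"],2),onz(c[n],m["position"],133 if q!="hook" else 105).round(1))
delta((479.5,-265,80),tool_rot(-6.3,0))
```

```text
loop scene [346.6 171.4] 0.68 [ 642.  -174.4  133. ]
loop top [293.3 153. ] 0.82 [ 645.8 -156.7  133. ]
upper_tier scene [346.9 168.4] 0.76 [ 650.4 -165.6  133. ]
upper_tier top [296.8 152.4] 0.65 [ 647.2 -164.7  133. ]
hook scene [361.9 207.5] 0.67 [ 605.9 -278.7  105. ]
hook top [348.  174.5] 0.96 [ 600.8 -282.6  105. ]
t 16.82 tcp [ 478.8 -265.4   31.3] F [ 0.2  0.6 -0.9] gap 17.1
  total rot [-0.5  0.2 -0.3] shift [ -0.8  -0.  -48.7] | len 48.7 rows>= 1.2
```

View pics/w17.png

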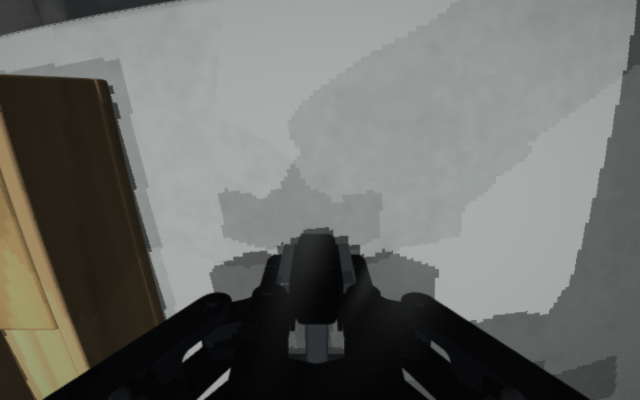

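Run:
```python
from h import *
c=read_camera("top");save(c,"t18")
def P(x,y,z): return onz(c,(230+x/3,90+y/3),z)
for a,b,z in [((113,205),(297,170),220),((102,152),(288,115),228),((97,102),(272,67),14)]:
    A,B=P(*a,z),P(*b,z); d=A-B; print(A.round(),B.round(),"yaw",np.degrees(np.arctan2(-d[0],d[1])).round(1),"mid",((A+B)/2).round())
cv2.imwrite("pics/t18z.png",cv2.cvtColor(cv2.resize(c["frame"][90:220,230:400],None,fx=4.5,fy=4.5,interpolation=cv2.INTER_CUBIC),cv2.COLOR_RGB2BGR))
s=read_camera("scene")
cv2.imwrite("pics/s18z.png",cv2.cvtColor(cv2.resize(s["frame"][70:270,290:430],None,fx=3,fy=3,interpolation=cv2.INTER_CUBIC),cv2.COLOR_RGB2BGR))
```

```text
[ 614. -111.  220.] [ 638. -235.  220.] yaw 10.8 mid [ 626. -173.  220.]
[ 649. -104.  228.] [ 674. -229.  228.] yaw 11.3 mid [ 661. -166.  228.]
[752. -68.  14.] [ 783. -221.   14.] yaw 11.5 mid [ 767. -144.   14.]
```

View pics/t18z.png

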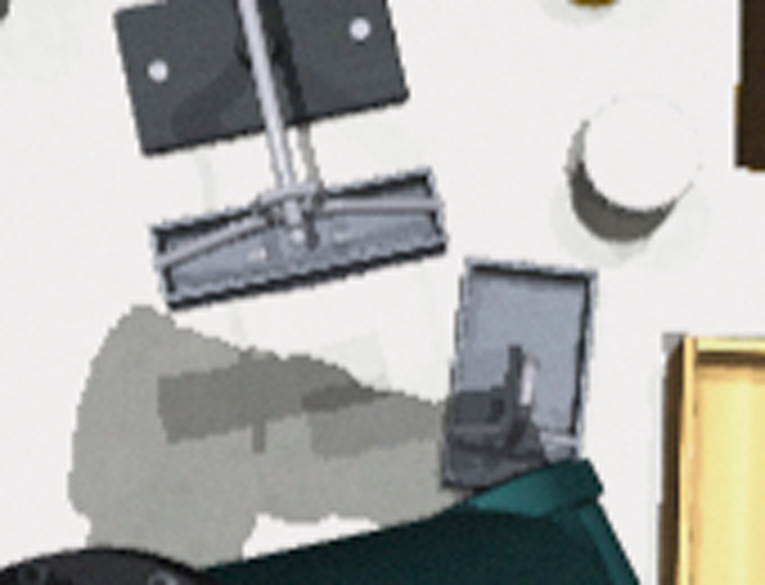

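View pics/s18z.png

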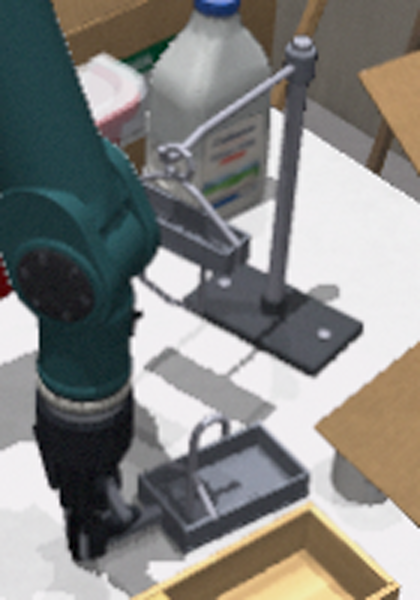

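servo_tool(
  plan=[
    [[0, 0, 0, 0, 0, -5, 0], [0, 0, 0, 0, 0, -10, 0], [0, 0, 0, 0, 0, -14, 0], [0, 0, 0, 0, 0, -16, 0], [0, 0, 0, 0, 0, -16, 0], [0, 0, 0, 0, 0, -12, 0], [0, 0, 0, 0, 0, 0, 0]],
  ],
)

```text
time_s: 17.5
tcp_pos: [476.1, -263.8, 109.2]
eef_rot: [0.059, 0.998, -0.003, -0.001]
ft_force: [0.2, -0.6, -1.6]
finger_gap: 17.1
```

Run:
```python
from h import *
print(observe()["q"].round(2))
c={n:read_camera(n) for n in ["scene","top"]}
rs=[]
for n in c:
    for m in mark_of("hook",n)[:1]: print(n,np.round(m["position"],1),round(m["confidence"],2));rs.append(ray(c[n],m["position"]))
if len(rs)==2: print(tri(rs))
plan((474,-200,109),tool_rot(11,0),6,0)
s=c["scene"]
cv2.imwrite("pics/s19z.png",cv2.cvtColor(cv2.resize(s["frame"][70:270,260:430],None,fx=3,fy=3,interpolation=cv2.INTER_CUBIC),cv2.COLOR_RGB2BGR))
```

```text
[ 0.04  0.64  0.54  2.13 -0.63  0.53  2.5 ]
scene [364.1 184.6] 0.61
top [346.5 171. ] 0.61
(array([ 600.27023178, -276.54589352,  180.80231777]), [np.float64(6.250222737347363), np.float64(6.250222737347424)])
t 17.7 tcp [ 474.8 -262.7  106.3] F [ 0.4  0.4 -0.7] gap 17.3
  total rot [ -0.2  -0.4 -17.7] shift [ 8.1 62.1 -3. ] | len 62.7 rows>= 2.5
   [-0.0, -0.1, -2.9] [1.4, 10.4, -0.5] 0
   [-0.0, -0.1, -2.9] [0.8, 10.4, -0.5] 0
   [-0.0, -0.1, -2.9] [0.3, 10.4, -0.5] 0
   [-0.0, -0.1, -2.9] [-0.3, 10.4, -0.5] 0
   [-0.0, -0.1, -2.9] [-0.8, 10.4, -0.5] 0
   [-0.0, -0.1, -2.9] [-1.3, 10.4, -0.5] 0
```

View pics/s19z.png

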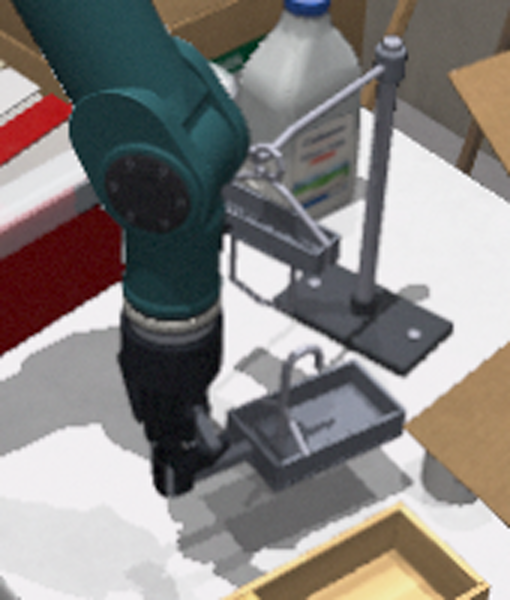

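Run:
```python
from h import *
s=read_camera("scene");t=read_camera("top")
save(t,"t20")
for z in (109,200,250,300,350,400): print(z,((proj(s,(475,-263,z))-[260,70])*3).round(), proj(t,(475,-263,z)).round())
```

```text
109 [168. 468.] [340. 229.]
200 [168. 384.] [343. 227.]
250 [168. 334.] [345. 227.]
300 [168. 280.] [347. 226.]
350 [168. 224.] [350. 225.]
400 [168. 163.] [353. 223.]
```

View pics/t20.png

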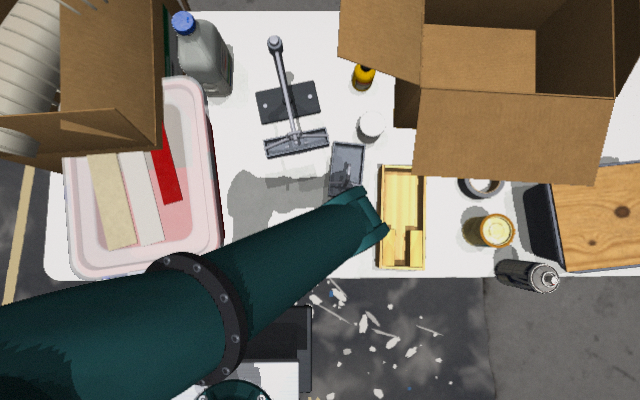

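servo_tool(
  plan=[
    [[0, -0.1, -3, 1.4, 8, -0.5, 0], [0, -0.1, -3, 1, 11, -0.5, 0], [0, -0.1, -3, 0, 11, -0.5, 0], [0, -0.1, -3, 0, 11, -0.5, 0], [0, 0, -3, -1, 11, -0.5, 0], [0, 0, -2.8, -1, 9, -0.5, 0], [0, 0, 0, 0, 0, 0, 0], [0, 0, 0, 0, 0, 0, 0]],
  ],
)

```text
time_s: 18.47
tcp_pos: [470.1, -196.2, 104.8]
eef_rot: [-0.108, 0.994, -0.001, -0.004]
ft_force: [-0.4, -1.1, -1.0]
finger_gap: 17.3
```

Run:
```python
from h import *
print(observe()["q"].round(2))
plan((474,-200,109),tool_rot(11,0),2,0)
c={n:read_camera(n) for n in ["scene","top"]}
for q in ["hook","loop"]:
  rs=[]
  for n in c:
    for m in mark_of(q,n)[:1]: print(q,n,np.round(m["position"],1),round(m["confidence"],2));rs.append(ray(c[n],m["position"]))
  if len(rs)==2: X,e=tri(rs);print(X.round(1),np.round(e,1))
plan((474,-200,109),tool_rot(11,0),2,0)
s=c["scene"]
cv2.imwrite("pics/s21z.png",cv2.cvtColor(cv2.resize(s["frame"][70:250,270:410],None,fx=3.3,fy=3.3,interpolation=cv2.INTER_CUBIC),cv2.COLOR_RGB2BGR))
s=c["top"]
cv2.imwrite("pics/t21z.png",cv2.cvtColor(cv2.resize(s["frame"][90:260,230:400],None,fx=3.5,fy=3.5,interpolation=cv2.INTER_CUBIC),cv2.COLOR_RGB2BGR))
```

```text
[-0.01  0.6   0.44  2.2  -0.55  0.46  2.65]
t 18.47 tcp [ 470.1 -196.2  104.8] F [-0.4 -1.1 -1. ] gap 17.3
  total rot [-0.  -0.5  1.4] shift [-2.9 -4.5 -4.2] | len 6.8 rows>= 0.2
   [-0.0, -0.2, 0.7] [-1.5, -2.3, -2.1] 0
   [-0.0, -0.2, 0.7] [-1.5, -2.2, -2.1] 0
hook scene [331.9 164.3] 0.84
hook top [299.1 174.4] 0.57
[ 589.9 -173.6  181.7] [2.3 2.3]
loop scene [345.3 170.2] 0.77
loop top [298.2 153.8] 0.71
[ 643.9 -167.6  131.5] [0.4 0.4]
t 18.77 tcp [ 470.2 -197.6  105. ] F [ 0.  -0.4 -1. ] gap 17.2
  total rot [-0.1 -0.5  1.2] shift [-3.1 -3.2 -4. ] | len 6.0 rows>= 0.2
   [-0.0, -0.2, 0.6] [-1.6, -1.6, -2.0] 0
   [-0.0, -0.2, 0.6] [-1.6, -1.6, -2.0] 0
```

View pics/s21z.png

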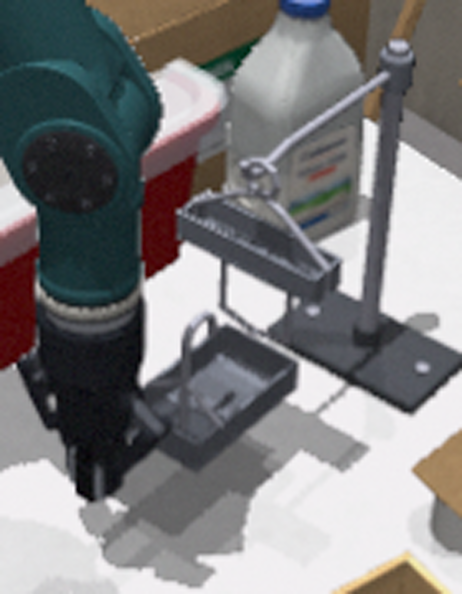

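View pics/t21z.png

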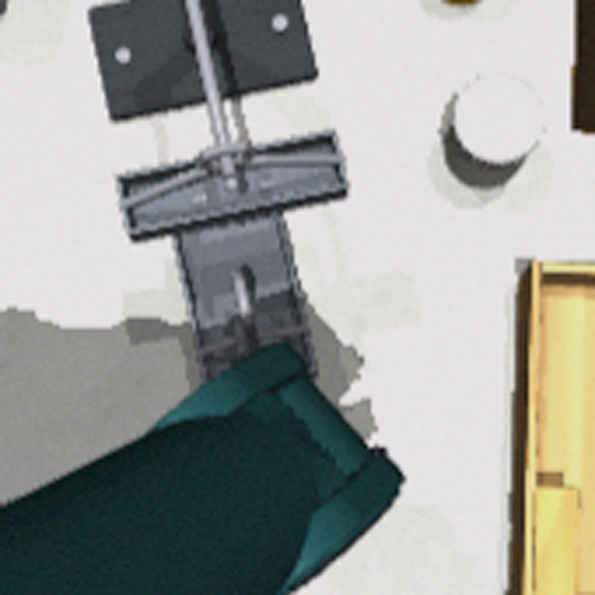

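servo_tool(
  plan=[
    [[0, -0.2, 0.6, -2, -2, -2, 0], [0, -0.2, 0.6, -6, -1, -2, 0], [0, 0, 0, -8, 0, 0, 0], [0, 0, 0, -8, 0, 0, 0], [0, 0, 0, 0, 0, 0, 0]],
  ],
)

```text
time_s: 19.18
tcp_pos: [497.3, -197.6, 109.7]
eef_rot: [-0.093, 0.996, -0.001, 0.001]
ft_force: [0.4, -0.6, -1.7]
finger_gap: 17.0
```

```bash
cat > look.py <<'E'
from h import *
import sys
tag=sys.argv[1];tz=float(sys.argv[2])
c={n:read_camera(n) for n in ["scene","top"]}
for q in ["hook","loop"]:
  rs=[]
  for n in c:
    for m in mark_of(q,n)[:1]: print(q,n,np.round(m["position"],1),round(m["confidence"],2));rs.append(ray(c[n],m["position"]))
  if len(rs)==2: X,e=tri(rs);print("   ",X.round(1),np.round(e,1))
w,d=delta((528,-189,tz),tool_rot(11,0))
o=observe();Rt=R.from_quat(o["eef_rot"]).as_matrix();k=o["tcp_pos"]-120*Rt[:,0]-73.7*Rt[:,2]
ax=np.array([np.cos(np.radians(11)),np.sin(np.radians(11)),0]);ay=np.array([-ax[1],ax[0],0]);r=k-np.array([646,-166,132.5])
print("kin hook",k.round(1),"in loop frame",(r@ax).round(1),(r@ay).round(1),r[2].round(1))
s=c["scene"]
cv2.imwrite(f"pics/s{tag}.png",cv2.cvtColor(cv2.resize(s["frame"][110:240,290:400],None,fx=4.5,fy=4.5,interpolation=cv2.INTER_CUBIC),cv2.COLOR_RGB2BGR))
E
python3 look.py 22 109
```

```text
hook scene [340.1 159.3] 0.89
hook top [302.  162.3] 0.55
    [ 612.9 -179.3  190.2] [0.8 0.8]
loop scene [345.1 168.2] 0.85
loop top [295.7 152.2] 0.64
    [ 647.5 -162.   132.8] [0.2 0.2]
t 19.48 tcp [ 493.6 -197.8  109.4] F [-0.6 -0.4 -1.7] gap 17.0
  total rot [-0.1 -0.1 -0.4] shift [-35.4   2.3   0.3] | len 35.5 rows>= 0.9
kin hook [ 611.7 -175.6  182.8] in loop frame -35.5 -2.9 50.3
```

View pics/s22.png

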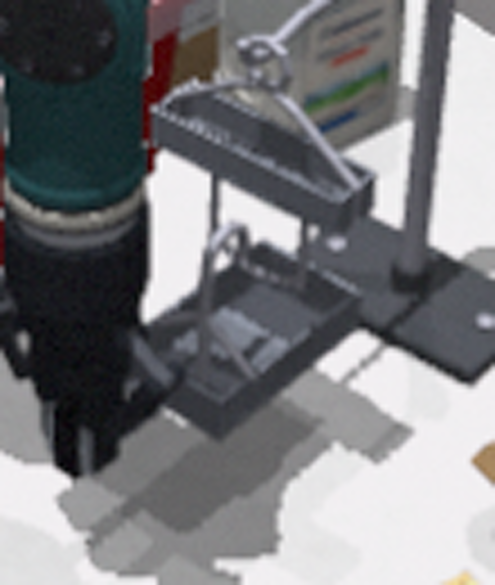

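servo_tool(
  plan=[
    [[0, 0, 0, -6, 1, 0, 0], [0, 0, 0, -8, 1, 0, 0], [0, 0, 0, -8, 0, 0, 0], [0, 0, 0, -8, 0, 0, 0], [0, 0, 0, -4, 0, 0, 0], [0, 0, 0, 0, 0, 0, 0]],
  ],
)

```text
time_s: 19.98
tcp_pos: [530.0, -188.3, 109.1]
eef_rot: [-0.092, 0.996, -0.0, -0.001]
ft_force: [-0.2, 0.3, -2.0]
finger_gap: 17.2
```

```bash
python3 look.py 23 109; python3 -c "
from h import *
c=read_camera('wrist');save(c,'w23')"
```

```text
hook scene [348.8 153. ] 0.91
hook top [298.9 147.8] 0.57
    [ 644.8 -173.3  190.9] [1.8 1.8]
loop scene [346.6 168.2] 0.77
loop top [293.  151.7] 0.64
    [ 653.  -157.2  126.1] [2.9 2.9]
t 20.28 tcp [ 527.4 -189.   109.1] F [ 0.1 -0.8 -1.8] gap 17.0
  total rot [ 0.  -0.3 -0.6] shift [-0.6 -0.1  0.1] | len 0.6 rows>= 0.1
kin hook [ 645.7 -167.2  182.3] in loop frame -0.5 -1.1 49.8
```

View pics/s23.png

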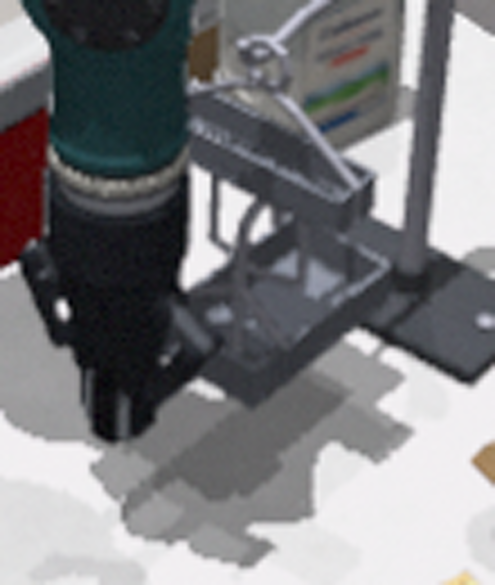

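View pics/w23.png

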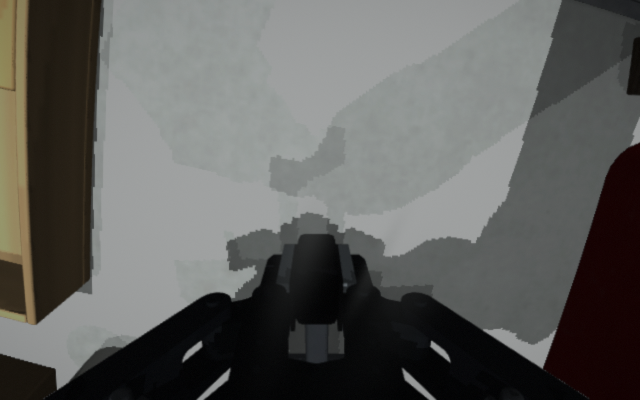

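```bash
cat > ov.py <<'E'
from h import *
import sys
tag=sys.argv[1]; draw=len(sys.argv)<3
o=observe();Rt=R.from_quat(o["eef_rot"]).as_matrix();ox=-Rt[:,0];oz=-Rt[:,2]
k=o["tcp_pos"]+120*ox+73.7*oz
a=np.radians(11);ax=np.array([np.cos(a),np.sin(a),0]);ay=np.array([-ax[1],ax[0],0]);L=np.array([646,-166,132.5]);Z=np.array([0,0,1.])
t=np.linspace(0,np.pi,15)
hook=[k-16*ox-60*oz]+[k-16*np.cos(u)*ox+(16*np.sin(u)-16)*oz for u in t]+[k+16*ox-28*oz]
loop=[L+29*ay+70*Z,L+29*ay+8*Z,L,L-29*ay+8*Z,L-29*ay+70*Z]
for n,(x0,y0,x1,y1) in {"scene":(310,120,390,220),"top":(250,110,350,190)}.items():
    c=read_camera(n);f=6
    im=cv2.cvtColor(cv2.resize(c["frame"][y0:y1,x0:x1],None,fx=f,fy=f,interpolation=cv2.INTER_CUBIC),cv2.COLOR_RGB2BGR)
    raw=im.copy()
    for pts,col in ((hook,(0,0,255)),(loop,(0,200,0))):
        p=np.array([((proj(c,q)+0.5)-[x0,y0])*f for q in pts]).round().astype(int)
        cv2.polylines(im,[p.reshape(-1,1,2)],False,col,1)
    if n=="scene": im=np.hstack([im[:,:400],raw[:,:400]])
    cv2.imwrite(f"pics/ov{tag}_{n}.png",im)
E
python3 ov.py 1
```

```text
(no output)
```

View pics/ov1_scene.png

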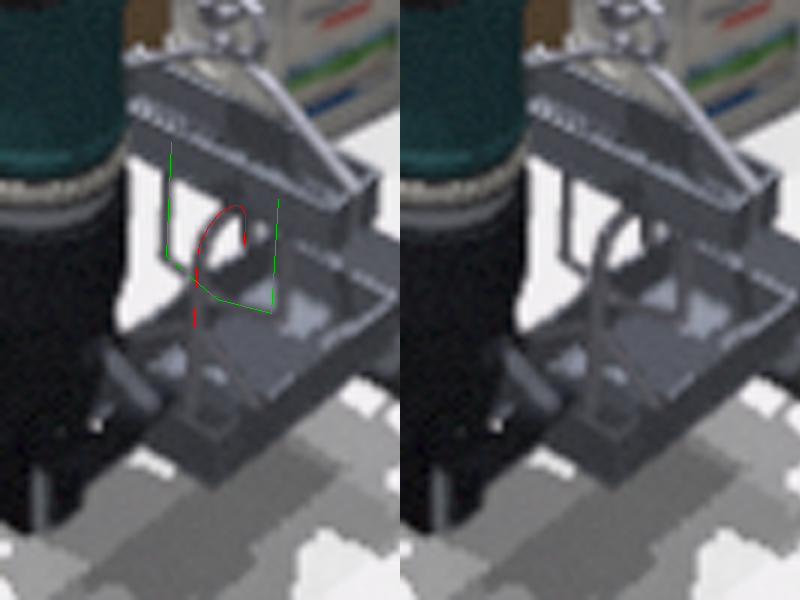

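servo_tool(
  plan=[
    [[0, 0, 0.5, 0, 0, 6, 0], [0, 0, 0, 0, 0, 7, 0], [0, 0, 0, 0, 0, 7, 0], [0, 0, 0, 0, 0, 7, 0], [0, 0, 0, 0, 0, 5, 0], [0, 0, 0, 0, 0, 0, 0]],
  ],
)

```text
time_s: 20.93
tcp_pos: [526.9, -189.0, 73.6]
eef_rot: [-0.086, 0.996, 0.0, -0.002]
ft_force: [-0.2, 0.4, -0.5]
finger_gap: 16.9
```

```bash
python3 look.py 24 66; python3 ov.py 2; python3 -c "
from h import *
print(observe()['q'].round(2))"
```

```text
hook scene [348.6 166.5] 0.59
hook top [299.9 152.8] 0.92
    [ 645.2 -173.8  146.8] [2.6 2.6]
loop scene [345.2 168.2] 0.81
loop top [295.9 152. ] 0.57
    [ 647.8 -162.4  132.9] [0.4 0.4]
t 21.23 tcp [ 528.  -189.5   75.3] F [-0.6  0.3 -1.3] gap 17.0
  total rot [-0.1 -0.1 -1.1] shift [-0.1  0.5  9.3] | len 9.4 rows>= 0.2
kin hook [ 646.3 -168.9  148.8] in loop frame -0.2 -2.9 16.3
[-0.03  0.69  0.42  2.1  -0.6   0.47  2.59]
```

View pics/ov2_scene.png

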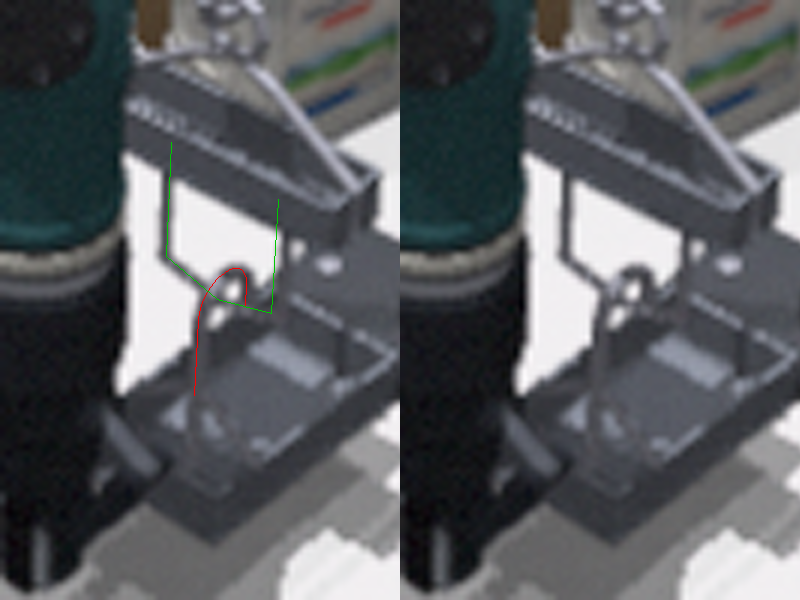

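servo_tool(
  plan=[
    [[0, 0, 0, 0, 0, 4, 0], [0, 0, 0, 0, 0, 4, 0], [0, 0, 0, 0, 0, 2, 0], [0, 0, 0, 0, 0, 0, 0]],
  ],
)

```text
time_s: 21.67
tcp_pos: [530.0, -190.1, 66.0]
eef_rot: [-0.086, 0.996, -0.002, 0.002]
ft_force: [-0.7, -0.9, 1.8]
finger_gap: 17.2
```

servo_tool(
  plan=[
    [[0, 0, 0, 0, 0, 0, 0], [0, 0, 0, 0, 0, 0, 0]],
  ],
)

```text
time_s: 21.83
tcp_pos: [531.0, -190.5, 66.3]
eef_rot: [-0.086, 0.996, -0.002, 0.002]
ft_force: [-0.3, -0.4, 1.1]
finger_gap: 16.7
```

```bash
python3 look.py 25 66; python3 ov.py 3
```

```text
hook scene [348.7 167.9] 0.83
hook top [299.9 150.5] 0.85
    [ 650.3 -172.1  139. ] [0.3 0.3]
loop scene [345.6 168.4] 0.64
loop top [297.5 151. ] 0.98
    [ 648.5 -165.3  134.1] [1.9 1.9]
t 22.13 tcp [ 530.6 -190.4   66.2] F [ 0.4 -0.1 -0.2] gap 17.0
  total rot [-0.2  0.2 -1.2] shift [2.4 1.8 0.2] | len 3.0 rows>= 0.2
kin hook [ 648.5 -169.6  140.4] in loop frame 1.8 -4.1 7.9
```

View pics/ov3_scene.png

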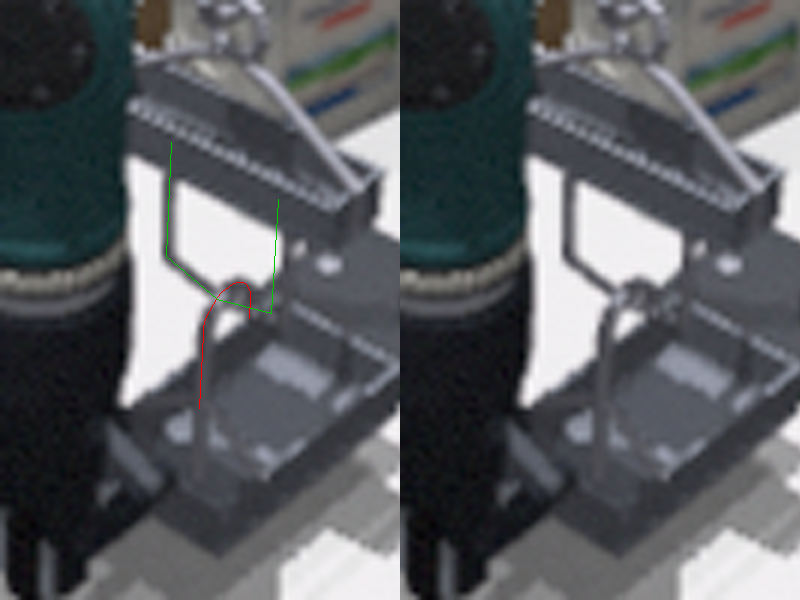

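servo_tool(
  plan=[
    [[0, 0, 0, 0, 0, 0, 22], [0, 0, 0, 0, 0, 0, 24], [0, 0, 0, 0, 0, 0, 30], [0, 0, 0, 0, 0, 0, 50], [0, 0, 0, 0, 0, 0, 70], [0, 0, 0, 0, 0, 0, 70], [0, 0, 0, 0, 0, 0, 70]],
  ],
)

```text
time_s: 22.82
tcp_pos: [529.9, -190.0, 65.7]
eef_rot: [-0.086, 0.996, -0.002, 0.001]
ft_force: [0.0, 0.6, -0.5]
finger_gap: 60.1
```

```bash
python3 look.py 26 66; python3 ov.py 4
```

```text
hook scene [347.7 167.5] 0.93
hook top [298.  152.5] 0.79
    [ 647.3 -168.9  139.3] [2.1 2.1]
loop scene [346.3 169.1] 0.6
loop top [294.2 152.7] 0.8
    [ 650.3 -159.7  126.2] [2.6 2.6]
t 23.12 tcp [ 529.9 -190.1   65.8] F [ 0.6 -0.1  0. ] gap 59.3
  total rot [-0.2  0.1 -1.2] shift [ 1.7  1.4 -0.2] | len 2.2 rows>= 0.2
kin hook [ 647.9 -169.3  139.8] in loop frame 1.3 -3.6 7.3
```

View pics/ov4_scene.png

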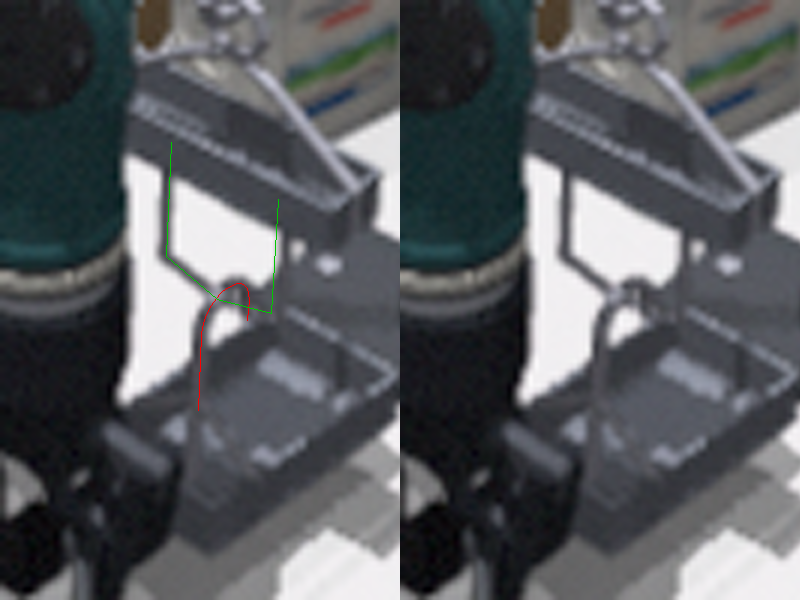

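Hangs by itself. I back off slowly along tool +x and check with the wrist camera.

```bash
python3 -c "
from h import *
c=read_camera('wrist');save(c,'w27')"
```

```text
(no output)
```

View pics/w27.png

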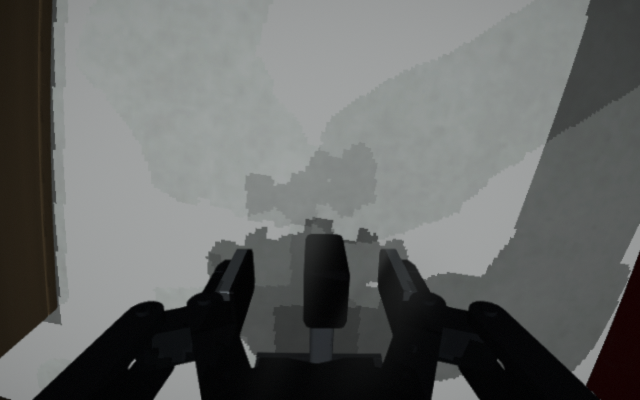

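servo_tool(
  plan=[
    [[0, 0, 0, 4, 3, 0, 70], [0, 0, 0, 10, 1, 0, 70], [0, 0, 0, 12, 0, 0, 70], [0, 0, 0, 12, 0, 0, 70], [0, 0, 0, 12, 0, 0, 70], [0, 0, 0, 10, 0, -8, 70], [0, 0, 0, 0, 0, -15, 70], [0, 0, 0, 0, 0, 0, 70]],
  ],
)

```text
time_s: 23.93
tcp_pos: [458.6, -197.1, 89.4]
eef_rot: [-0.084, 0.996, -0.0, -0.001]
ft_force: [0.8, -0.2, -0.0]
finger_gap: 60.1
```

servo_tool(
  plan=[
    [[0, 0, 0, 0, 0, 0, 70], [0, 0, 0, 0, 0, 0, 70], [0, 0, 0, 0, 0, 0, 70], [0, 0, 0, 0, 0, 0, 70], [0, 0, 0, 0, 0, 0, 70], [0, 0, 0, 0, 0, 0, 70], [0, 0, 0, 0, 0, 0, 70], [0, 0, 0, 0, 0, 0, 70]],
  ],
)

```text
time_s: 24.6
tcp_pos: [457.4, -197.3, 89.0]
eef_rot: [-0.084, 0.996, -0.0, -0.001]
ft_force: [0.6, 0.1, -0.7]
finger_gap: 60.0
```

```bash
python3 look.py 28 66; python3 -c "
from h import *
c=read_camera('wrist');save(c,'w28');c=read_camera('top');save(c,'t28')"; sleep 1
python3 - <<'E'
from h import *
a=read_camera('scene')['frame'].astype(int)
for i in range(10): read_camera('top')
b=read_camera('scene')['frame'].astype(int)
d=np.abs(a-b).sum(2)[110:240,290:400];print("diff",d.mean(),d.max(),(d>60).sum(),observe()['time_s'])
E
```

```text
hook scene [350.7 168.4] 0.85
hook top [296.3 153.8] 0.83
    [ 650.9 -168.   132.8] [8.1 8.1]
loop scene [344.3 168.7] 0.71
loop top [296.9 152.9] 0.85
    [ 644.5 -164.2  134.3] [1.4 1.4]
t 24.9 tcp [ 457.3 -197.4   89.2] F [-0.6 -1.1 -1.7] gap 59.9
  total rot [-0.  -0.1 -1.4] shift [-71.1  -3.5  23.1] | len 74.8 rows>= 1.8
kin hook [ 575.8 -177.3  162.7] in loop frame -71.1 2.3 30.2
diff 4.586643356643356 48 0 25.6
```

View pics/s28.png

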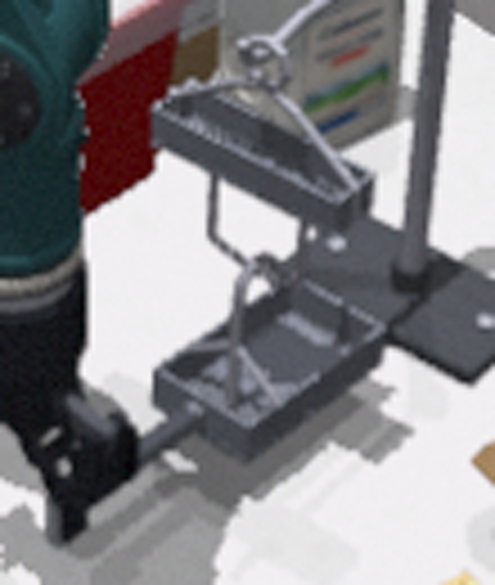

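View pics/w28.png

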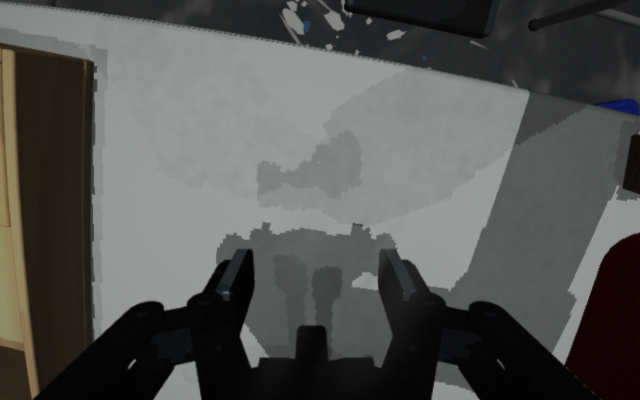

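View pics/t28.png

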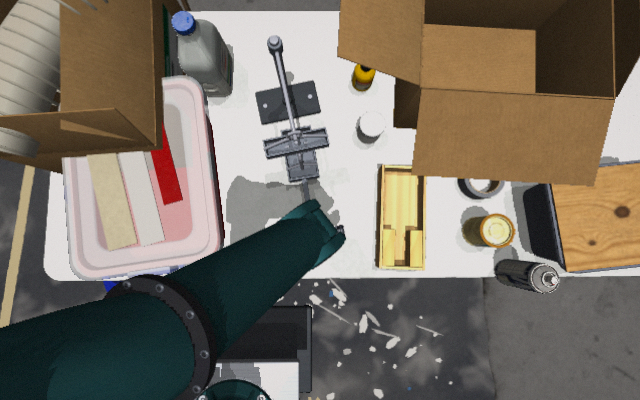

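```bash
python3 -c "
from h import *
print(job_done(),observe()['time_s'])"
```

```text
the job is handed in; nothing more can be done
the job is handed in; nothing more can be done
```

I lifted the tray out of its box by the hook, stood it upright on the free table top and let go. I then took it by the handle, hung its hook on the loop wire and handed in at about 25.6 s. No verdict was reported.

**Last checks:**
- The pictures show the tray hanging level on the loop with its shadow apart from it. The fingers are open and about 70 mm behind the handle.
- Two scene pictures about 0.6 s apart showed no change, so the tray was still.
- The tier was still on its saddle in the last pictures. I saw no shift of the jar or wood block, but I only looked and did not measure it.
- With the fingers open but still around the handle, the tool's own position put the crest about 7 mm above the wire and within 4 mm of its middle.

**Where readings disagreed:**
- The last camera fix of the hook was poor: the two cameras missed each other by 8 mm, and it put the crest slightly below the loop. The pictures and the fix before it (about 6 mm above the wire) say otherwise, so I went by those.
- At my first set-down spot, q6 and q7 reached their range limits, so I used a spot farther out.
- The limits also kept the arm from lowering fully there, so the tray was let go about 2 mm above the table. It settled upright.

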